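Lay the drill core in the microscope carriage

ROBOT

A 6-joint arm with a two-finger parallel gripper is mounted at the origin on the work surface. World frame = base frame: x ahead of the robot, y to its left, z up, the work surface at z = 0. Lengths are in m, angles in rad, forces in N, time in s.
With the tool pointing down it reaches from about 0.275 to 0.975 m from the base axis. Payload 8.4 kg.
Tool frame: the origin (TCP) lies between the finger pads; the fingertips stand 17 mm ahead of it and the grasp point (between the pads) lies 2 mm behind it (bot.tcp_to_tips is the x of the fingertips in the tool frame, in m); x points along the fingers, z is the direction in which the jaws open and shut, and the axes are right-handed (so a half turn about x gives the same grasp; the last joint's range is limited). The gripper opens to 92 mm and grips with 3 to 60 N. Pads are 20 mm wide; open, the fingers measure 128 mm over their backs; the gripper's body (75 mm by 189 mm) begins 69 mm behind the grasp point.
Start: joints at [-1.342, 0.353, 1.633, -0, 1.155, -0.002], TCP at [0.143, -0.608, 0.205] pointing down, gripper open.
Joint ranges: [-2.63, 2.63], [-0.92, 2.1], [0.06, 2.66], [-1.3, 4.44], [0, 2.69], [-3.02, 3.02]. Speed limits (rad/s): [2.22, 2.22, 2.79, 3.14, 3.14, 3.14].

INTERFACE

Orientations are given as a unit quaternion [w, x, y, z].
In Python, from cell import bot gives the robot as it stands. Calls block until the motion is done:
- bot.move_to(position, orientation): joint-space move of the TCP to a pose.
- bot.movel(position, orientation=None, v=0.15): straight line of the TCP; orientation=None keeps the orientation; v is the mean speed in m/s.
- bot.set_joints(angles): joint-space move.
- bot.move_gripper(opening, f_grip=None): finger opening in m; f_grip is the grip in N (None keeps the last); returns when the fingers have stopped.
- bot.dwell(seconds).
- bot.ik(position, orientation): joint angles nearest the present ones, or None.
- bot.read_state(): the state.
- bot.capture(name): name is "side" or "top"; returns a dict with "image" (400x640x3 uint8, red, green, blue), "range_z" (400x640 float32, m along the optical axis (not along the pixel's ray), 0 where there is no reading), "vertical_fov" (degrees; the focal length in pixels is half the picture's height over the tangent of half this angle, whatever the lens; pixels are square), "cx", "cy" (the principal point, pixels), "pose" (4x4, takes a point from camera to world coordinates). Camera axes: x right, y up, looking along -z (the intrinsics and any distortion apply to the point x, -y, -z); pixel columns grow to the right and rows downward; lengths in m; the calibration is good to about 2 mm. A picture is of the moment at which its call begins.
A pose or a line that the arm cannot do raises bot.Unreachable and nothing moves.
- bot.job_done(): hands the job in, once; it reports no verdict.
Trained networks look in a picture, given as the dict that the camera call returned (one of the last four; its "shot" number tells which), for a name from the list of things; names that differ only in an ending like _2 or _b are one class to them, and where a whole thing is asked for, a point or a joint stands for the part that bears it (a point fixed in the world has none). Each returns a list of dicts, best first, with "confidence" (0 to 1); they miss things now and then, are a little off and sometimes report something else, mostly with a low value. They report only what shows in the picture. A call takes as long as a camera call.
- bot.look_for(picture, target): "extent" ([left, top, width, height] in pixels, round what is visible of it).
- bot.mark_of(picture, target): "xy" ([column, row] in pixels: a listed point, or the origin of a listed thing).
The state is a dict: "t": time; "joints": joint angles; "joint_vel": joint speeds; "tau": joint torques, N m; "tool_pos": TCP position; "tcp_rot": TCP orientation; "force": force on the tool from outside, world axes, zero at the start; "wrist_torque": the same for the moment, N m; "finger_gap": finger opening in m.
Only numpy, scipy, OpenCV 4.12 (cv2) and the standard library are available. Lean on these libraries where they do the work, as an engineer would, in place of code of your own. Each camera call takes 0.05 s, during which the arm holds its last target.

TASK

The cut end of the drill core has been looked at: now its side is wanted under the lens. Pull the carriage out by its knob to the outer stop with the core still standing, tip the core over towards the knob so that it lies in the two V saddles - easing it down all the way, not letting it topple or drop - and push the carriage fully home again with the core lying in it. Do not bump the microscope head or disturb the other things on the bench.

Things in the scene. Friction and masses are not known exactly. Their poses are not given: they have to be found in the camera images.
- carriage (a joint): The aluminium carriage in the bed, m: 0 = fully home, saddles under the lens; 0.22 = outer stop. Grows as it is pulled out along +y of knob. Friction 1 N; a spring detent in the last 10 mm at each end takes 6 to 10 N to enter and 4 N to leave, and draws the carriage onto the stop from 3 mm away. Only when it is out is there gripper room above the core.
- knob (a point): Centre of the black pull knob at the carriage's outer end, 32 mm above the bench: a cylinder 28 mm in diameter, 20 mm long along the slide, on a level 8 mm steel rod that is free for 44 mm between the knob's inner face and the plate. Axes: z up, +y outward along the slide, x across. The bed below rod and knob is 16 mm high.
- foot (a point): Centre of the foot plate's top, 65 mm above the bench, where the core stands; axes as knob, which lies 144 mm away along +y. A half-round lip 7 mm high stands 2.5 mm off the core on the -y side; the +y side, towards the saddles, is open and the plate ends 26 mm from this point.
- cradle (a point): Middle of the core's axis once it lies in the cradle: 66 mm outward of foot, 84 mm above the bench; y = along the cradle, outward. Two black 90 degree V saddles, 12 mm long, 46 mm wide, tops 79 mm high, stand 26 mm inward and 17 mm outward of it. The lying core's bottom line is at foot-plate level; its outer end overhangs the outer saddle by 25 mm, with only plate (30 mm high) and rod below.
- core: Grey banded drill core: a plain stone cylinder, 36.4 mm in diameter, 95 mm long, about 0.27 kg, standing on the foot plate. Origin at the centre of its lower end, z along its axis to the upper end. Standing, it goes over by itself once it leans more than 21 degrees.
- core_mid (a point): Middle of the core's axis.
- scope: The fixed microscope stand. Origin on the bench straight under the lens, z up, +y = the way the carriage comes out. Bed 150 mm wide (x), 16 mm high, from y = -200 mm to 205 mm; pillar of 32 mm diameter at y = -165 mm, 410 mm high.
- head: The microscope's head, fixed on the pillar; origin and axes of scope. The lens mount is round about the z axis, radius 43 mm, lowest face 238 mm above the bench; the box with the eyepieces reaches about 470 mm up. Nothing of it lies beyond 43 mm on the +y side; half width in x 55 mm.
- mug: White mug, 78 mm wide, 92 mm high; origin at the centre of its underside. Leave alone.
- bottle: Clear water bottle, 66 mm wide, 205 mm high; origin at the centre of its underside. Leave alone.
- tin: Flat round brass tin, 55 mm wide, 16 mm high; origin at the centre of its underside. Leave alone.
- offcut: Short core offcut standing on the bench, 36 mm wide, 34 mm high; origin at the centre of its underside. Leave alone.

How it is judged:
By the outcome, as a careful person would: the job done as asked, in the order asked, and still so for the second after the job is handed in, with the robot touching nothing.
It also fails if it takes over 72 s, if anything falls off the work surface, if the arm or the gripper's body presses on something with over 40 N, if the wrist force passes 120 N, or if a joint passes its speed limit or range.

## Working session

There is one attempt and no reset: what is moved stays moved. The work goes in short steps, each a Python script; the robot and the scene stay as the last script left them, time stands still between calls to the robot, and variables do not carry over. Pictures are saved under pics/ and viewed, and the job is handed in when it is done.

```bash
mkdir -p pics; ls; cat > h.py <<'E'
import numpy as np, cv2
from cell import bot
def px2w(c,u,v,z=None):
    f=200/np.tan(np.radians(c["vertical_fov"])/2)
    r=np.array([(u-c["cx"])/f,-(v-c["cy"])/f,-1.0])
    P=np.array(c["pose"])
    if z is None:
        return P[:3,:3]@(r*z)+P[:3,3]
    d=P[:3,:3]@r; o=P[:3,3]
    return o+d*(z-o[2])/d[2]
def pxr(c,u,v):
    f=200/np.tan(np.radians(c["vertical_fov"])/2)
    P=np.array(c["pose"]); d=c["range_z"][int(round(v)),int(round(u))]
    return P[:3,:3]@(np.array([(u-c["cx"])/f,-(v-c["cy"])/f,-1.0])*d)+P[:3,3]
def w2px(c,p):
    f=200/np.tan(np.radians(c["vertical_fov"])/2)
    P=np.array(c["pose"]); q=P[:3,:3].T@(np.array(p)-P[:3,3])
    return c["cx"]+f*q[0]/-q[2], c["cy"]-f*q[1]/-q[2]
E
python3 - <<'E'
from h import *
for n in ("side","top"):
    c=bot.capture(n); cv2.imwrite(f"pics/{n}0.png",c["image"][:,:,::-1])
    print(n,{k:v for k,v in c.items() if k not in("image","range_z")})
    for t in "knob foot cradle core core_mid scope head mug bottle tin offcut carriage".split():
        try: m=bot.mark_of(c,t)[:2]
        except Exception as e: m=repr(e)
        try: l=bot.look_for(c,t)[:2]
        except Exception as e: l=repr(e)
        print(t,m,l)
print(bot.read_state())
E
```

```text
pics
side {'vertical_fov': 53.83073906699183, 'cx': 319.1447816040822, 'cy': 195.95615016816447, 'pose': array([[-0.98189531,  0.13119515, -0.1366361 ,  0.45565299],
       [-0.18912772, -0.71934844,  0.66840746,  0.58293402],
       [-0.01059715,  0.68214782,  0.7311375 ,  0.80267454],
       [ 0.        ,  0.        ,  0.        ,  1.        ]]), 'shot': 1}
knob [{'xy': [339.7, 166.1], 'confidence': 0.82}, {'xy': [346.9, 118.5], 'confidence': 0.55}] [{'extent': [324.6, 123.1, 34.7, 51.9], 'confidence': 0.86}]
foot [{'xy': [343.1, 129.4], 'confidence': 0.7}] [{'extent': [322.9, 124.1, 39.1, 47.4], 'confidence': 0.7}]
cradle [{'xy': [342.4, 136.0], 'confidence': 0.76}] [{'extent': [325.2, 125.2, 37.6, 45.8], 'confidence': 0.88}, {'extent': [327.5, 0.0, 41.9, 82.4], 'confidence': 0.45}]
core [{'xy': [343.3, 128.7], 'confidence': 0.91}] [{'extent': [339.2, 97.8, 9.9, 31.9], 'confidence': 0.61}]
core_mid [{'xy': [345.6, 118.0], 'confidence': 0.97}] [{'extent': [338.9, 97.2, 13.8, 34.4], 'confidence': 0.69}]
scope [{'xy': [339.2, 146.8], 'confidence': 0.57}] [{'extent': [309.7, 0.1, 63.7
[... 2791 characters left out ...]
, 189.2, 79.8, 41.7], 'confidence': 0.85}]
{'t': 2.4, 'joints': array([-1.34238590e+00,  3.52985406e-01,  1.63338154e+00,  1.15962004e-05,
        1.15519112e+00, -2.42641314e-03]), 'joint_vel': array([-0.00049813,  0.0008618 , -0.00063615, -0.00033172,  0.00037204,
        0.00041173]), 'tau': array([-2.14031570e-05, -5.93751705e+01, -3.34564912e+01,  6.97942916e-02,
        1.57418480e-02, -1.15001504e-05]), 'tool_pos': array([ 0.14298702, -0.60844265,  0.2047    ]), 'tcp_rot': array([ 0.55426539,  0.43908879,  0.55424158, -0.43909816]), 'force': array([ 1.17616692, -0.58407571, -0.23296747]), 'wrist_torque': array([ 0.00030884, -0.01929413, -0.00908375]), 'finger_gap': 0.0921069754336225}
```

```bash
python3 - <<'E'
import cv2
a=cv2.imread("pics/side0.png");b=cv2.imread("pics/top0.png")
cv2.imwrite("pics/s0c.png",cv2.resize(a[0:200,240:440],None,fx=3,fy=3,interpolation=cv2.INTER_CUBIC))
cv2.imwrite("pics/t0c.png",cv2.resize(b[130:270,370:570],None,fx=4,fy=4,interpolation=cv2.INTER_CUBIC))
E
```

```text
(no output)
```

View pics/top0.png

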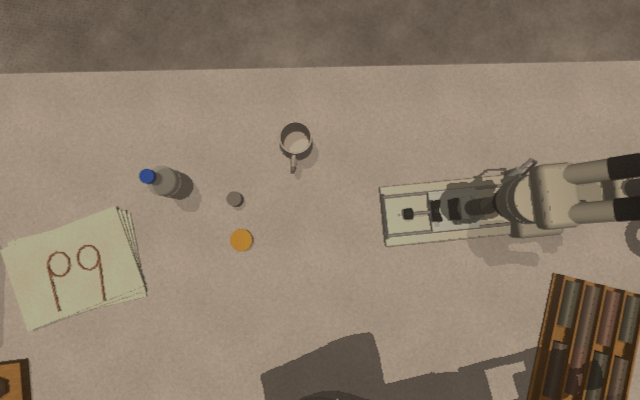

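View pics/side0.png

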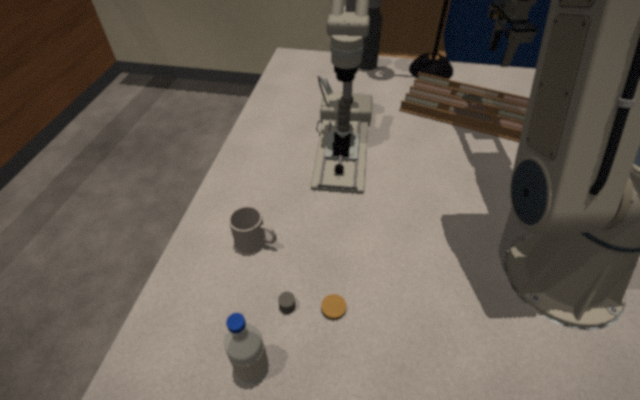

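```bash
sleep 0
```

```text
(no output)
```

View pics/t0c.png

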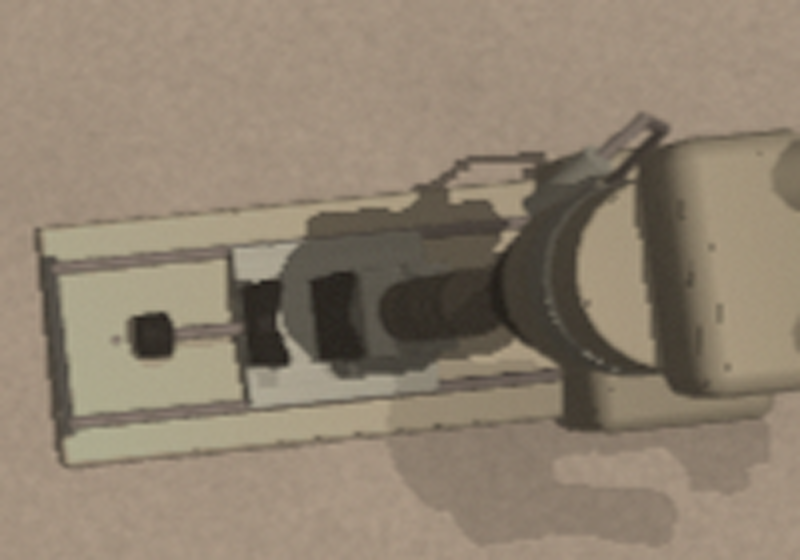

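View pics/s0c.png

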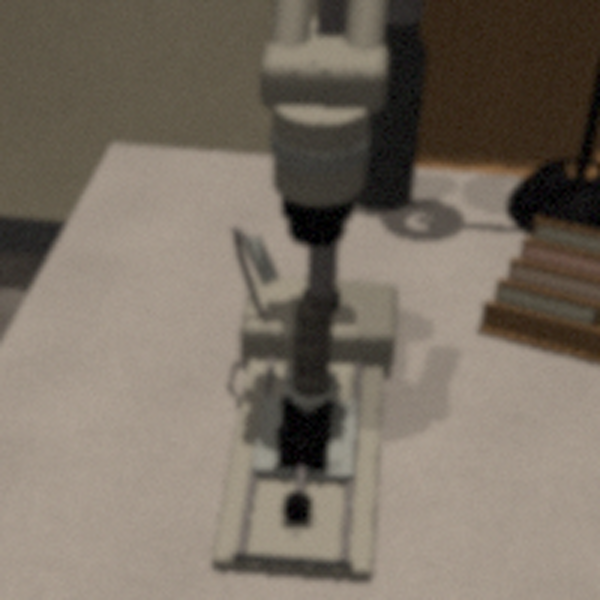

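```bash
cat >> h.py <<'E'
def cloud(c):
    f=200/np.tan(np.radians(c["vertical_fov"])/2)
    v,u=np.mgrid[0:400,0:640]; d=c["range_z"]
    P=np.array(c["pose"])
    X=np.stack([(u-c["cx"])/f*d,-(v-c["cy"])/f*d,-d],-1)
    return X@P[:3,:3].T+P[:3,3]
E
python3 - <<'E'
from h import *
c=bot.capture("top"); s=bot.capture("side")
np.savez("shots.npz",cr=c["range_z"],sr=s["range_z"])
W=cloud(c); S=cloud(s)
print("bench z top", np.median(W[280:320,180:230,2]), "side",np.median(S[190:210,330:350,2]))
print("knob top mark",px2w(c,406,213.7,.032),"side",px2w(s,339.7,166.1,.032))
print("foot",px2w(c,470.9,204.9,.065),px2w(s,343.1,129.4,.065))
print("cradle",px2w(c,445.6,212,.084),px2w(s,342.4,136,.084))
print("mid",px2w(c,484.1,205.3,.1125),px2w(s,345.6,118,.1125))
print("scope",px2w(c,461,210.5,0),px2w(s,339.2,146.8,0))
for n,a,b in (("mug",(295,145),(248.5,243)),("bottle",(180.9,187.7),(253,367.7)),("tin",(241.7,238),(331,303.5)),("offcut",(233.7,197),(288,309.4))): print(n,px2w(c,*a,0)[:2],px2w(s,*b,0)[:2])
for p in ((380,187.5),(386.5,246)): print("bed",px2w(c,*p,.016))
# bed edges from range: points z 0.012-0.02
m=(W[...,2]>.010)&(W[...,2]<.022)&(W[...,1]<-.1)&(W[...,1]>-.35)&(W[...,0]>.4)&(W[...,0]<.7)
m&=c["range_z"]>0
q=W[m][:,:2].astype(np.float32); print(len(q), cv2.minAreaRect(q), cv2.boxPoints(cv2.minAreaRect(q)))
# knob
r=W[200:228,396:420]; k=r[(r[...,2]>.036)&(r[...,2]<.06)]; print("knobpts",len(k),k.min(0),k.max(0),k.mean(0))
r=W[185:240,425:480]; k=r[(r[...,2]>.068)&(r[...,2]<.085)]; print("saddles",len(k),k.min(0),k.max(0),k.mean(0))
E
```

```text
bench z top -0.000625834412189441 side 0.0016333791498340244
knob top mark [ 0.56106931 -0.22997215  0.032     ] side [ 0.56371541 -0.24757836  0.032     ]
foot [ 0.57692081 -0.37755964  0.065     ] [ 0.57421792 -0.37596522  0.065     ]
cradle [ 0.56103364 -0.3107838   0.084     ] [ 0.56854663 -0.32011671  0.084     ]
mid [ 0.57294998 -0.38944639  0.1125    ] [ 0.56742434 -0.36924709  0.1125    ]
scope [ 0.56658412 -0.37624203  0.        ] [ 0.58354812 -0.37024088  0.        ]
mug [0.7436412  0.03862739] [0.7497575  0.03976744]
bottle [0.64187647 0.3274585 ] [0.64664034 0.33037542]
tin [0.51192422 0.17660865] [0.51799592 0.16507003]
offcut [0.61510827 0.19536534] [0.60851043 0.19636546]
bed [ 0.62837513 -0.17118985  0.016     ]
bed [ 0.48323353 -0.18211605  0.016     ]
2986 ((0.5630592107772827, -0.2633306682109833), (0.14998283982276917, 0.18203848600387573), 4.000645637512207) [[ 0.4819003  -0.17776519]
 [ 0.49460074 -0.3593601 ]
 [ 0.6442181  -0.34889615]
 [ 0.63151765 -0.16730124]]
knobpts 96 [ 0.54782639 -0.26064118  0.0361176 ] [ 0.57238669 -0.22316085  0.04818798] [ 0.56067539 -0.23467322  0.04239298]
saddles 241 [ 0.5406417  -0.39661092  0.06807903] [ 0.5975512  -0.28812004  0.08490178] [ 0.56847569 -0.33536101  0.07416493]
```

```bash
cat >> h.py <<'E'
from scipy.spatial.transform import Rotation as R
YAW=np.radians(4.0)
ey=np.array([-np.sin(YAW),np.cos(YAW),0]); ex=np.array([np.cos(YAW),np.sin(YAW),0]); ez=np.array([0,0,1.])
def ori(tau,sgn=1):
    t=np.radians(tau); d=-np.sin(t)*ey-np.cos(t)*ez; z=sgn*ex; y=np.cross(z,d)
    q=R.from_matrix(np.stack([d,y,z],1)).as_quat(); return np.array([q[3],q[0],q[1],q[2]])
E
python3 - <<'E'
from h import *
t0=bot.read_state()["t"]
np.set_printoptions(precision=2,suppress=True)
K=np.array([.561,-.232,.040])
for sg in (1,-1):
    print("sgn",sg,"knob",bot.ik(K,ori(0,sg)),bot.ik(K+.22*ey,ori(0,sg)))
    F=K-.144*ey+.22*ey
    for tau in (-45,-30,-20,-10,0): print(tau,bot.ik(F+[0,0,.11],ori(tau,sg)))
    for tau in (0,30,45,60,70,80,90): print(tau,bot.ik(F+.1*ey+[0,0,.045],ori(tau,sg)))
print(bot.read_state()["t"]-t0,t0)
E
```

```text
sgn 1 knob [-0.39  0.52  1.79 -0.    0.83 -0.46] [-0.03  0.45  1.93 -0.    0.77 -0.1 ]
-45 [-0.63  0.65  1.55  0.57  1.53 -0.9 ]
-30 [-0.54  0.52  1.63  0.43  1.34 -0.79]
-20 [-0.47  0.44  1.69  0.32  1.22 -0.68]
-10 [-0.38  0.38  1.74  0.18  1.1  -0.53]
0 [-0.28  0.34  1.79 -0.    1.01 -0.35]
0 [-0.11  0.39  1.89 -0.    0.86 -0.18]
30 [ 0.23  0.46  1.92 -0.65  0.96  0.59]
45 [ 0.36  0.57  1.9  -0.85  1.13  0.86]
60 [ 0.46  0.72  1.86 -0.97  1.32  1.04]
70 [ 0.5   0.83  1.82 -1.03  1.45  1.13]
80 [ 0.53  0.95  1.78 -1.08  1.59  1.2 ]
90 [ 0.54  1.06  1.73 -1.13  1.72  1.26]
sgn -1 knob [-0.39  0.52  1.79 -0.    0.83  2.68] None
-45 [-0.63  0.65  1.55  0.57  1.53  2.24]
-30 [-0.54  0.52  1.63  0.43  1.34  2.35]
-20 [-0.47  0.44  1.69  0.32  1.22  2.46]
-10 [-0.38  0.38  1.74  0.18  1.1   2.61]
0 [-0.28  0.34  1.79 -0.    1.01  2.8 ]
0 [-0.11  0.39  1.89 -0.    0.86  2.97]
30 [ 0.23  0.46  1.92 -0.65  0.96 -2.55]
45 [ 0.36  0.57  1.9  -0.85  1.13 -2.28]
60 [ 0.46  0.72  1.86 -0.97  1.32 -2.1 ]
70 [ 0.5   0.83  1.82 -1.03  1.45 -2.01]
80 [ 0.53  0.95  1.78 -1.08  1.59 -1.94]
90 [ 0.54  1.06  1.73 -1.13  1.72 -1.88]
0.0 2.5
```

```bash
python3 - <<'E'
from h import *
np.set_printoptions(precision=4,suppress=True)
def p(s):
    r=bot.read_state(); print(s,round(r["t"],2),r["tool_pos"],r["force"],r["finger_gap"])
a=-1.34
d=np.array([0,0,-1.])
bot.move_to([.38*np.cos(-1.34),.38*np.sin(-1.34),.26],bot.read_state()["tcp_rot"]); p("in")
bot.move_to([.38*np.cos(-.39),.38*np.sin(-.39),.26],ori(0)); p("rot")
K=np.array([.561,-.233,.040])
bot.move_gripper(.055); p("g")
bot.move_to(K+[0,0,.09],ori(0)); p("above")
c=bot.capture("top"); s=bot.capture("side")
cv2.imwrite("pics/t1.png",cv2.resize(c["image"][130:270,370:570,::-1],None,fx=4,fy=4,interpolation=2))
cv2.imwrite("pics/s1.png",cv2.resize(s["image"][60:210,240:440,::-1],None,fx=4,fy=4,interpolation=2))
print(w2px(c,K),w2px(s,K))
E
```

```text
in 3.48 [ 0.0872 -0.3712  0.2604] [ 0.537   0.0262 -0.3716] 0.0919695029936107
rot 4.79 [ 0.3514 -0.1451  0.2598] [-0.2587 -1.4522  0.777 ] 0.09175627956635272
g 5.48 [ 0.3515 -0.1445  0.26  ] [-0.8017  0.5204 -0.0946] 0.05499435861359353
above 6.51 [ 0.5605 -0.2328  0.1305] [-1.014  -0.4789 -0.5679] 0.05474018708407005
(np.float64(407.95480030883954), np.float64(213.57541913875355)) (np.float64(339.9317313006622), np.float64(167.57238108522094))
```

View pics/s1.png

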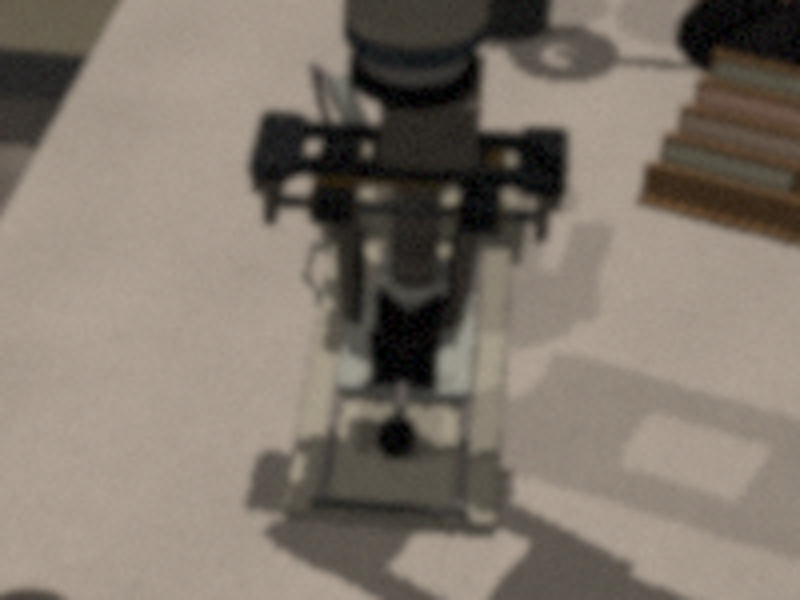

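```bash
python3 - <<'E'
from h import *
np.set_printoptions(precision=4,suppress=True)
def p(s):
    r=bot.read_state(); print(s,round(r["t"],2),r["tool_pos"],r["force"],r["finger_gap"])
K=np.array([.561,-.233,.040])
bot.movel(K,ori(0),v=.08); p("down")
bot.move_gripper(.0,f_grip=10); p("grip10")
bot.dwell(.3); p("d")
c=bot.capture("top"); s=bot.capture("side")
cv2.imwrite("pics/t2.png",cv2.resize(c["image"][130:270,370:570,::-1],None,fx=4,fy=4,interpolation=2))
cv2.imwrite("pics/s2.png",cv2.resize(s["image"][60:210,240:440,::-1],None,fx=4,fy=4,interpolation=2))
E
```

```text
down 7.88 [ 0.5614 -0.2332  0.0406] [0.124  0.3004 0.7515] 0.05464625494964391
grip10 8.77 [ 0.561 -0.233  0.04 ] [ 0.8323  0.7306 -0.0661] 0.0005609103526232566
d 9.07 [ 0.561 -0.233  0.04 ] [ 0.2613  0.1412 -0.8446] 0.0007262769217661117
```

View pics/s2.png

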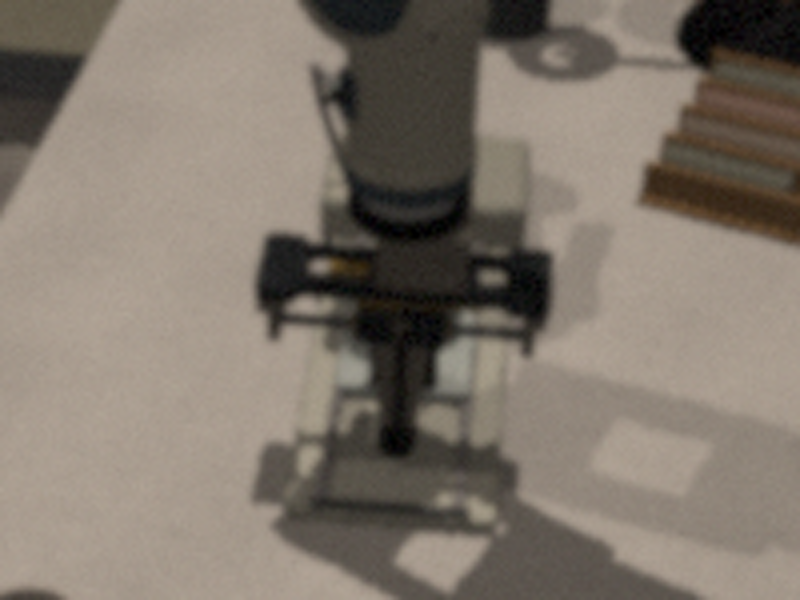

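View pics/t2.png

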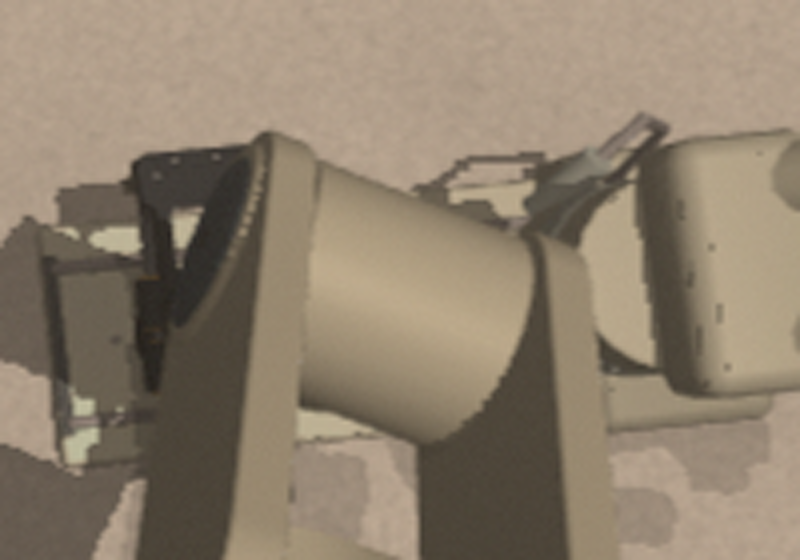

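```bash
python3 - <<'E'
import cv2
a=cv2.imread("pics/s1.png");b=cv2.imread("pics/s2.png")
import numpy as np
f=lambda i:cv2.resize(i[350:530,280:520],None,fx=1.6,fy=2.5)
cv2.imwrite("pics/cmp.png",np.hstack([f(a),f(b)]))
E
```

```text
(no output)
```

View pics/cmp.png

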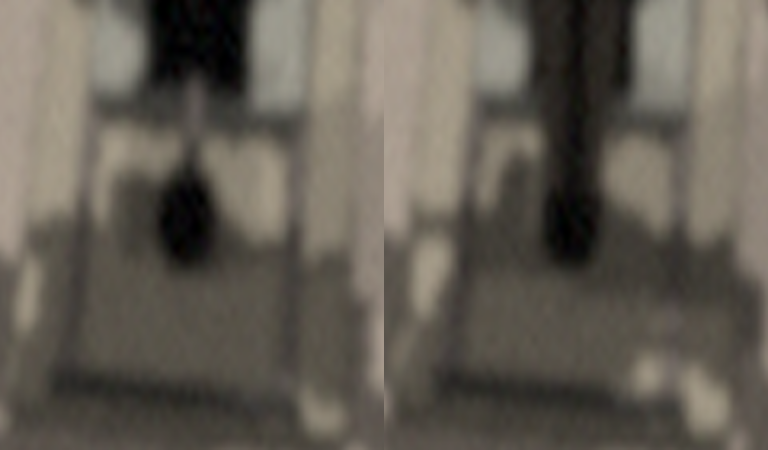

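```bash
python3 - <<'E'
from h import *
np.set_printoptions(precision=4,suppress=True)
s=bot.capture("side"); c=bot.capture("top")
for p in ([.561,-.233,.032],[.561,-.233,.023],[.561,-.243,.032],[.561,-.223,.032],[.561,-.253,.032]): print(p,w2px(s,p),w2px(c,p))
S=cloud(s)
print("side column 339/340 profile")
for r in range(140,184,2): print(r,S[r,339],s["image"][r,339], S[r,333],s["image"][r,333])
E
```

```text
[0.561, -0.233, 0.032] (np.float64(339.8532207536593), np.float64(169.63421079077415)) (np.float64(407.23847649395697), np.float64(213.69669155262582))
[0.561, -0.233, 0.023] (np.float64(339.7658680593963), np.float64(171.9282513594221)) (np.float64(406.44619656602737), np.float64(213.8308232083468))
[0.561, -0.243, 0.032] (np.float64(340.3901331118969), np.float64(167.28183581551002)) (np.float64(411.3243704785192), np.float64(213.59200835988491))
[0.561, -0.223, 0.032] (np.float64(339.3098801220249), np.float64(172.0147499705695)) (np.float64(403.15153613520323), np.float64(213.80140155413648))
[0.561, -0.253, 0.032] (np.float64(340.92073060540577), np.float64(164.95712816719822)) (np.float64(415.4092184906914), np.float64(213.4873519656194))
side column 339/340 profile
140 [ 0.5633 -0.2112  0.1565] [31 29 22] [ 0.5775 -0.2017  0.162 ] [ 9  4 11]
142 [ 0.563  -0.21    0.1509] [34 34 30] [ 0.5778 -0.204   0.1536] [ 6 13 16]
144 [ 0.5665 -0.2372  0.1216] [20 14 17] [ 0.5777 -0.204   0.147 ] [16 13 12]
146 [ 0.5663 -0.237   0.1149] [19 16 14] [ 0.5906 -0.2877  0.0698] [35 32 30]
148 [
[... 698 characters left out ...]
]
166 [ 0.5628 -0.2254  0.0526] [14 17 12] [ 0.5848 -0.2577  0.0198] [82 76 66]
168 [ 0.5624 -0.2238  0.0466] [10  9 15] [ 0.5837 -0.2517  0.0175] [74 69 62]
170 [ 0.5623 -0.2249  0.0378] [0 0 0] [ 0.5822 -0.2424  0.0183] [65 62 53]
172 [ 0.5619 -0.2235  0.0315] [ 7 10  7] [ 0.5806 -0.233   0.0194] [61 59 51]
174 [ 0.5627 -0.2304  0.0169] [48 46 41] [ 0.5793 -0.2254  0.0189] [70 66 58]
176 [ 0.5613 -0.2218  0.0174] [76 71 63] [ 0.5779 -0.2168  0.0193] [84 80 69]
178 [ 0.5599 -0.2125  0.0186] [83 79 70] [ 0.577  -0.2119  0.0162] [89 83 74]
180 [ 0.5589 -0.2064  0.0168] [85 79 70] [ 0.5755 -0.2027  0.0174] [91 85 75]
182 [ 0.5574 -0.1964  0.0188] [89 84 72] [ 0.5739 -0.1932  0.019 ] [88 82 72]
```

```bash
python3 - <<'E'
from h import *
np.set_printoptions(precision=4,suppress=True)
s=bot.capture("side"); c=bot.capture("top")
z=np.load("shots.npz"); s["range_z"]=z["sr"]; c["range_z"]=z["cr"]
S=cloud(s); W=cloud(c)
for r in range(124,180,2): print(r,S[r,339],S[r,341],S[r,336])
print("top row 213")
for u in range(396,470,2): print(u,W[213,u],W[215,u])
E
```

```text
124 [ 0.5857 -0.3646  0.0919] [ 0.5794 -0.3616  0.0949] [ 0.5981 -0.3875  0.0735]
126 [ 0.5857 -0.3659  0.0837] [ 0.5793 -0.3632  0.0865] [ 0.5969 -0.3803  0.0715]
128 [ 0.5856 -0.3661  0.0761] [ 0.5792 -0.3634  0.079 ] [ 0.5964 -0.3783  0.0655]
130 [ 0.5851 -0.3645  0.07  ] [ 0.5785 -0.3598  0.0744] [ 0.5946 -0.3668  0.0669]
132 [ 0.5843 -0.3596  0.0663] [ 0.5786 -0.3628  0.0646] [ 0.5908 -0.3422  0.0786]
134 [ 0.582  -0.3443  0.0708] [ 0.5774 -0.3554  0.0629] [ 0.589  -0.331   0.0801]
136 [ 0.581  -0.3382  0.0682] [ 0.5771 -0.3542  0.0563] [ 0.5891 -0.3326  0.0714]
138 [ 0.58   -0.3328  0.0651] [ 0.5746 -0.3373  0.0623] [ 0.5893 -0.3349  0.0621]
140 [ 0.5798 -0.3324  0.0579] [ 0.5746 -0.3388  0.0535] [ 0.5894 -0.3365  0.0533]
142 [ 0.58   -0.3357  0.0476] [ 0.5738 -0.3342  0.0497] [ 0.5839 -0.2997  0.0759]
144 [ 0.5797 -0.3347  0.0407] [ 0.5736 -0.3344  0.0419] [ 0.5831 -0.2952  0.0722]
146 [ 0.5744 -0.297   0.0646] [ 0.5692 -0.3024  0.061 ] [ 0.5823 -0.2908  0.0685]
148 [ 0.5736 -0.2923  0.0611] [ 0.5675 -0.2903  0.0636] [ 0.5821 -0.2905  0.0613]
150 [ 0.5733 -0.2918  0.0539] [ 0.
[... 2579 characters left out ...]
1] [ 0.5556 -0.3237  0.0293]
446 [ 0.5604 -0.3287  0.0295] [ 0.5554 -0.3275  0.0325]
448 [ 0.5602 -0.3333  0.0307] [ 0.5554 -0.3341  0.0273]
450 [ 0.5596 -0.3332  0.0461] [ 0.5549 -0.334   0.0428]
452 [ 0.559  -0.3329  0.0617] [ 0.5544 -0.3343  0.0566]
454 [ 0.5588 -0.3361  0.0662] [ 0.5538 -0.3334  0.0738]
456 [ 0.5585 -0.3397  0.0696] [ 0.5537 -0.3379  0.0742]
458 [ 0.5585 -0.3454  0.0667] [ 0.5536 -0.3433  0.0722]
460 [ 0.5586 -0.3524  0.0603] [ 0.554  -0.3541  0.0548]
462 [ 0.53   -0.0156  1.0266] [ 0.5535 -0.3546  0.0669]
464 [ 0.5582 -0.3602  0.0651] [ 0.5534 -0.3591  0.0675]
466 [ 0.5581 -0.3657  0.0629] [ 0.5534 -0.3653  0.0635]
468 [ 0.5576 -0.3654  0.0767] [ 0.5532 -0.3694  0.0652]
```

```bash
python3 - <<'E'
from h import *
np.set_printoptions(precision=4,suppress=True)
print(bot.tcp_to_tips)
s=bot.capture("side")
for dz in (.0,.0135,.03,.05):
  for sx in (-1,1):
    a=w2px(s,np.array([.5605,-.2328,.1135+dz])+sx*.0275*ex+.01*ey); print(dz,sx,(a[0]-240)*4,(a[1]-60)*4)
bot.move_gripper(.06); 
r=bot.read_state(); print(r["t"],r["force"],r["finger_gap"])
s=bot.capture("side"); cv2.imwrite("pics/s3.png",cv2.resize(s["image"][120:190,290:390,::-1],None,fx=8,fy=8,interpolation=2))
i=cv2.imread("pics/s1.png"); cv2.imwrite("pics/s1z.png",cv2.resize(i[160:460,200:600],None,fx=2,fy=2))
E
```

```text
0.017
0.0 -1 443.23240898187896 363.03445833441356
0.0 1 361.40968637131914 357.27293165640344
0.0135 -1 444.2135655446116 347.4301629299846
0.0135 1 361.616543678927 341.6877885521162
0.03 -1 445.43823743286566 327.9530043972096
0.03 1 361.87471579421117 322.2364604420684
0.05 -1 446.9616154261646 303.725229623083
0.05 1 362.1958183271636 298.0437984322807
10.3917 [0.7572 0.3214 0.1373] 0.06049735056419843
```

View pics/s3.png

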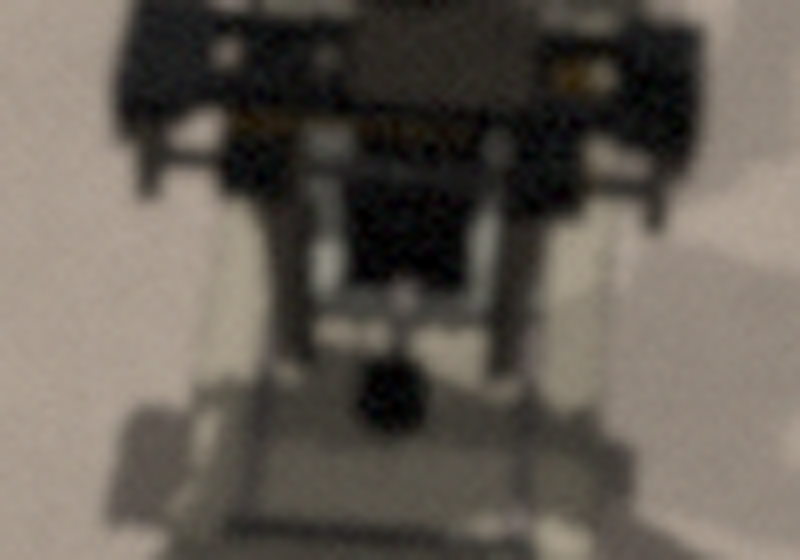

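View pics/s1z.png

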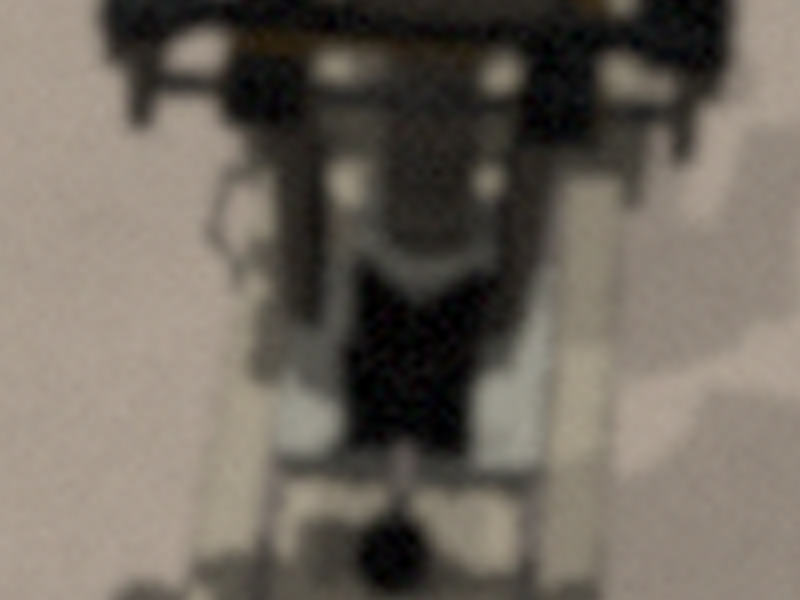

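```bash
python3 - <<'E'
from h import *
np.set_printoptions(precision=4,suppress=True)
s=bot.capture("side"); S=cloud(s); c=bot.capture("top"); W=cloud(c)
print(bot.read_state()["tool_pos"])
for col in (325,327,354,352):
    print(col)
    for r in range(154,176,1): print(r,S[r,col],s["image"][r,col])
E
```

```text
[ 0.561 -0.233  0.04 ]
325
154 [ 0.6024 -0.2238  0.0922] [44 39 36]
155 [ 0.6024 -0.2241  0.0882] [48 44 39]
156 [ 0.6019 -0.2211  0.0873] [50 47 40]
157 [ 0.6016 -0.2197  0.0849] [46 45 38]
158 [ 0.6023 -0.2236  0.0778] [46 41 35]
159 [ 0.6023 -0.2234  0.0743] [47 42 38]
160 [ 0.6021 -0.222   0.0718] [51 46 42]
161 [ 0.6019 -0.2211  0.069 ] [49 46 41]
162 [ 0.6022 -0.2228  0.0637] [54 47 44]
163 [ 0.6023 -0.2235  0.0593] [55 51 47]
164 [ 0.602  -0.222   0.0569] [70 63 57]
165 [ 0.6086 -0.2583  0.0193] [94 87 78]
166 [ 0.6087 -0.2588  0.0149] [106  98  87]
167 [ 0.6071 -0.2498  0.0193] [95 89 79]
168 [ 0.6069 -0.2485  0.0166] [76 69 62]
169 [ 0.6055 -0.2411  0.0196] [66 63 56]
170 [ 0.6053 -0.2397  0.017 ] [64 62 56]
171 [ 0.605  -0.238   0.0146] [67 63 57]
172 [ 0.6039 -0.2324  0.016 ] [65 62 54]
173 [ 0.6031 -0.2279  0.0164] [66 61 54]
174 [ 0.6022 -0.2231  0.0171] [76 70 60]
175 [ 0.6014 -0.2183  0.0177] [82 76 67]
327
154 [ 0.597  -0.2249  0.092 ] [38 33 30]
155 [ 0.5965 -0.2218  0.0911] [37 35 33]
156 [ 0.5965 -0.2221  0.0873] [38 35 28]
157 [ 0.5967 -0.2234  0.0825] [31 31 24]

[... 1852 characters left out ...]

159 [ 0.5279 -0.2275  0.0825] [34 33 31]
160 [ 0.5277 -0.2266  0.0796] [39 35 31]
161 [ 0.5276 -0.2276  0.0751] [39 36 28]
162 [ 0.5277 -0.2313  0.068 ] [44 43 38]
163 [ 0.5273 -0.2288  0.0666] [43 40 37]
164 [ 0.5271 -0.2283  0.0634] [41 36 34]
165 [ 0.5271 -0.2303  0.0578] [45 42 38]
166 [ 0.5266 -0.227   0.0571] [59 56 49]
167 [ 0.5267 -0.2302  0.0504] [79 74 65]
168 [ 0.5291 -0.2603  0.0187] [100  95  84]
169 [ 0.5289 -0.26    0.015 ] [98 93 80]
170 [ 0.5282 -0.2541  0.0166] [79 74 66]
171 [ 0.5277 -0.2505  0.016 ] [66 63 57]
172 [ 0.5269 -0.2435  0.0187] [64 60 54]
173 [ 0.5264 -0.2408  0.0173] [62 59 51]
174 [ 0.5261 -0.2389  0.0152] [63 59 53]
175 [ 0.5253 -0.2325  0.0174] [68 64 56]
```

```bash
python3 - <<'E'
from h import *
np.set_printoptions(precision=4,suppress=True)
s=bot.capture("side"); S=cloud(s)
for col in (310,322,339):
    print(col)
    for r in range(122,150,2): print(r,S[r,col])
bot.movel([.561,-.233,.12],v=.15)
P=np.array([.561,-.2,.16])
bot.move_to(P,ori(40)); r=bot.read_state(); print(r["t"],r["tool_pos"],r["force"],r["wrist_torque"])
s=bot.capture("side"); S=cloud(s); c=bot.capture("top");W=cloud(c)
np.savez("tilt.npz",S=S,W=W)
for n,i in (("s",s),("t",c)):
    cv2.imwrite(f"pics/{n}4.png",i["image"][:,:,::-1])
    d=-np.sin(np.radians(40))*ey-np.cos(np.radians(40))*ez
    for a in (-.06,-.013,0,.017):
        for x in (-.03,.03): print(n,a,x,w2px(i,P+a*d+x*ex))
    print(bot.look_for(i,"knob")[:1])
# finger points in tool coordinates
d=-np.sin(np.radians(40))*ey-np.cos(np.radians(40))*ez; y=np.cross(ex,d)
for X in (S,W):
    q=(X.reshape(-1,3)-P); t=np.stack([q@d,q@y,q@ex],1)
    m=(abs(t[:,2])>.025)&(abs(t[:,2])<.055)&(abs(t[:,1])<.02)&(t[:,0]>-.1)&(t[:,0]<.03)
    print(m.sum(),np.histogram(t[m,0],bins=np.arange(-.1,.035,.005)))
E
```

```text
310
122 [ 0.6442 -0.2358  0.185 ]
124 [ 0.6432 -0.2306  0.1826]
126 [ 0.6412 -0.2213  0.1833]
128 [ 0.6397 -0.2138  0.1828]
130 [ 0.6382 -0.2064  0.1821]
132 [ 0.637  -0.2003  0.1806]
134 [ 0.6369 -0.1993  0.175 ]
136 [ 0.6385 -0.2055  0.1635]
138 [ 0.6385 -0.2045  0.1577]
140 [ 0.6389 -0.2054  0.1503]
142 [ 0.6392 -0.206   0.1431]
144 [ 0.6754 -0.3606  0.0058]
146 [ 0.6746 -0.3562  0.0014]
148 [ 0.6726 -0.3465  0.0015]
322
122 [ 0.615  -0.2488  0.1794]
124 [ 0.6149 -0.2481  0.1734]
126 [ 0.6161 -0.2546  0.162 ]
128 [ 0.6138 -0.2424  0.1648]
130 [ 0.6079 -0.2111  0.1827]
132 [ 0.6073 -0.2079  0.1789]
134 [ 0.6087 -0.2152  0.1666]
136 [ 0.6078 -0.2102  0.1641]
138 [ 0.6069 -0.2052  0.1616]
140 [ 0.606  -0.2005  0.1589]
142 [ 0.606  -0.2001  0.1526]
144 [ 0.6061 -0.2008  0.1454]
146 [ 0.6333 -0.3419  0.0192]
148 [ 0.6317 -0.3336  0.0182]
339
122 [ 0.5658 -0.2181  0.208 ]
124 [ 0.5648 -0.2118  0.2065]
126 [ 0.5646 -0.2116  0.2006]
128 [ 0.5646 -0.213   0.1933]
130 [ 0.5646 -0.2144  0.186 ]
132 [ 0.5641 -0.2119  0.1817]
134 [ 0.5644 -0.2151  0.1728]
136 [ 0.5808 -0.337   0.0692]
138 [ 0.
[... 1624 characters left out ...]
0, 0, 0, 0, 0, 0, 0, 0, 0, 0, 0, 0, 0, 0, 0, 0, 0, 0, 0, 0, 0,
       0, 0, 0, 0]), array([-0.1  , -0.095, -0.09 , -0.085, -0.08 , -0.075, -0.07 , -0.065,
       -0.06 , -0.055, -0.05 , -0.045, -0.04 , -0.035, -0.03 , -0.025,
       -0.02 , -0.015, -0.01 , -0.005,  0.   ,  0.005,  0.01 ,  0.015,
        0.02 ,  0.025,  0.03 ]))
228 (array([ 0,  0,  2,  2,  1, 22, 12, 13, 22, 19, 21, 21, 13, 21, 20, 12, 14,
       13,  0,  0,  0,  0,  0,  0,  0,  0]), array([-0.1  , -0.095, -0.09 , -0.085, -0.08 , -0.075, -0.07 , -0.065,
       -0.06 , -0.055, -0.05 , -0.045, -0.04 , -0.035, -0.03 , -0.025,
       -0.02 , -0.015, -0.01 , -0.005,  0.   ,  0.005,  0.01 ,  0.015,
        0.02 ,  0.025,  0.03 ]))
```

View pics/s4.png

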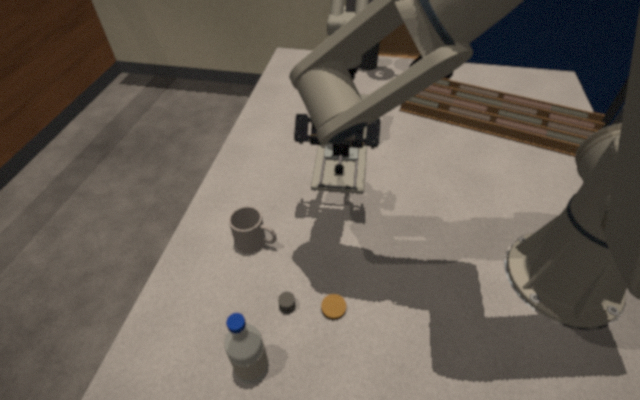

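```bash
cat >> h.py <<'E'
np.set_printoptions(precision=4,suppress=True)
import json,os
L=json.load(open("L.json")) if os.path.exists("L.json") else .029
def dvec(tau):
    t=np.radians(tau); return -np.sin(t)*ey-np.cos(t)*ez
def C(P,tau=0): return np.array(P)+L*dvec(tau)   # true TCP -> commanded
def ml(P,tau=0,v=.1): bot.movel(C(P,tau),ori(tau),v=v)
def p(s):
    r=bot.read_state(); print(s,round(r["t"],2),r["tool_pos"],"F",r["force"],"gap",round(r["finger_gap"],4)); return r
E
python3 - <<'E'
from h import *
K=np.array([.561,-.235,.0])
bot.move_to(C(K+[0,0,.075+.04]),ori(0)); p("above")
ml(K+[0,0,.025+.017],0,.12); r=p("low"); 
bot.dwell(.1); f0=np.mean([ (bot.dwell(.02),bot.read_state()["force"][2])[1] for _ in range(4)])
zt=.025
while zt>.010:
    zt-=.0015; ml(K+[0,0,zt+.017],0,.05)
    f=bot.read_state()["force"][2]
    print(round(zt,4),round(f-f0,2),end="; ")
    if abs(f-f0)>4: break
p("touch")
E
```

```text
above 13.36 [ 0.5603 -0.2351  0.0859] F [-0.122   0.2722 -0.2955] gap 0.0601
low 14.12 [ 0.5614 -0.2349  0.0134] F [-0.9025 -0.0011 -0.615 ] gap 0.0601
0.0235 0.22; 0.022 -0.44; 0.0205 -0.22; 0.019 0.03; 0.0175 11.47; touch 15.53 [ 0.5612 -0.2351  0.0065] F [-3.4032  2.0773 11.7775] gap 0.06
```

```bash
echo 0.0265 > L.json; python3 - <<'E'
from h import *
K=np.array([.561,-.235,.0])
ml(K+[0,0,.0195+.017],0,.05); p("up")
bot.move_gripper(.0,f_grip=10); p("grip10")
bot.dwell(.15); p("d")
E
```

```text
up 15.78 [ 0.5613 -0.2351  0.0103] F [-0.5044 -0.2158 -0.0081] gap 0.0602
grip10 16.37 [ 0.5628 -0.2352  0.01  ] F [ 6.5985  0.2469 -5.4943] gap 0.0277
d 16.52 [ 0.5629 -0.2352  0.01  ] F [ 6.7125 -0.1957 -4.8139] gap 0.0272
```

```bash
python3 - <<'E'
from h import *
K=np.array([.5635,-.2352,.0195+.017])
ml(K,0,.05); r=p("shift")
bot.move_gripper(.0,f_grip=40); r=p("grip40")
f=r["force"]@ex
P0=np.array([.5632,-.2352]); y0=r["tool_pos"]@ey
K[:2]=r["tool_pos"][:2]
seg=[.012]+[.035]*5
for i,sg in enumerate(seg):
    K=K+sg*ey; ml(K,0,.05 if i==0 else .08)
    r=p(f"s={r['tool_pos']@ey-y0+0:.4f}->{bot.read_state()['tool_pos']@ey-y0:.4f} fx={r['force']@ex:.2f}")
    err=(r["tool_pos"]-K)@ex; fx=r["force"]@ex
    K=K+ex*(err+0.0)   # follow where the slide carries the gripper
    print("  lat err",round(err,4), "fx",round(fx,2),"fy",round(r["force"]@ey,2))
s=bot.capture("side"); cv2.imwrite("pics/s5.png",s["image"][:,:,::-1])
E
```

```text
shift 16.77 [ 0.5629 -0.2351  0.0099] F [-3.5979 -0.3064  3.015 ] gap 0.0274
grip40 16.98 [ 0.5629 -0.2351  0.0099] F [-5.8361 -0.264   3.2524] gap 0.0271
s=0.0000->0.0124 fx=-5.84 17.38 [ 0.562  -0.2227  0.0099] F [-1.9567  0.6511  1.7597] gap 0.027
  lat err -0.0 fx -1.91 fy 0.79
s=0.0124->0.0473 fx=-1.91 17.97 [ 0.5594 -0.1879  0.0099] F [-2.346   1.3434  1.6357] gap 0.0266
  lat err -0.0001 fx -2.25 fy 1.5
s=0.0473->0.0822 fx=-2.25 18.56 [ 0.5569 -0.1531  0.01  ] F [-2.9248  1.8397 -0.314 ] gap 0.0271
  lat err -0.0001 fx -2.79 fy 2.04
s=0.0822->0.1172 fx=-2.79 19.15 [ 0.5543 -0.1182  0.0099] F [-3.7427  0.1406  0.4208] gap 0.0271
  lat err -0.0001 fx -3.72 fy 0.4
s=0.1172->0.1531 fx=-3.72 19.74 [ 0.5517 -0.0824  0.0099] F [-3.4084  7.4362  1.2547] gap 0.0269
  lat err -0.0002 fx -2.88 fy 7.66
s=0.1531->0.1869 fx=-2.88 20.33 [ 0.5505 -0.0486  0.0104] F [-0.0723 -0.9006 -0.3697] gap 0.0004
  lat err 0.0012 fx -0.13 fy -0.89
```

View pics/s5.png

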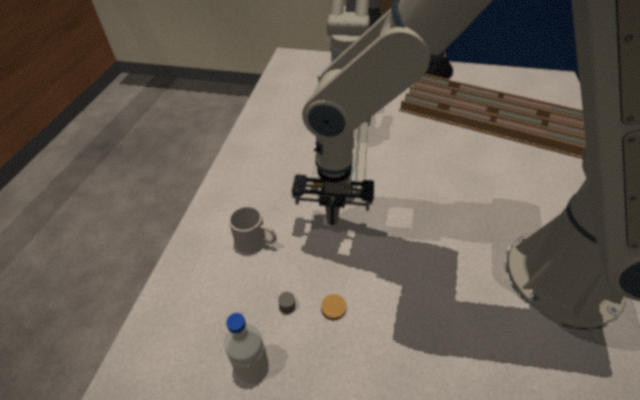

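```bash
python3 - <<'E'
from h import *
r=bot.read_state(); q=r["tool_pos"]
bot.movel(q+[0,0.01,.20],v=.25)
bot.move_to([.40,.05,.22],ori(0)); 
bot.move_gripper(.06); p("away")
s=bot.capture("side"); c=bot.capture("top"); S=cloud(s);W=cloud(c)
np.savez("out.npz",S=S,W=W)
cv2.imwrite("pics/s6.png",cv2.resize(s["image"][30:230,240:440,::-1],None,fx=3,fy=3,interpolation=2))
cv2.imwrite("pics/t6.png",cv2.resize(c["image"][130:270,320:520,::-1],None,fx=4,fy=4,interpolation=2))
for n,i in (("s",s),("t",c)):
    for t,z in (("knob",.032),("foot",.065),("core",.065),("core_mid",.1125),("cradle",.084)):
        for m in bot.mark_of(i,t)[:1]: print(n,t,m["confidence"],px2w(i,*m["xy"],z))
# core points: z>.1, near line
for X,n in ((S,"S"),(W,"W")):
    q=X.reshape(-1,3); m=(q[:,2]>.1)&(q[:,2]<.15)&(q[:,0]>.5)&(q[:,0]<.62)&(q[:,1]>-.26)&(q[:,1]<-.1)
    print(n,"core side",m.sum(),q[m].min(0),q[m].max(0))
    m=(q[:,2]>.152)&(q[:,2]<.17)&(q[:,0]>.5)&(q[:,0]<.62)&(q[:,1]>-.28)&(q[:,1]<-.1)
    print(n,"core top",m.sum(),q[m].min(0),q[m].max(0),q[m].mean(0))
    m=(q[:,2]>.036)&(q[:,2]<.05)&(q[:,0]>.5)&(q[:,0]<.62)&(q[:,1]>-.11)&(q[:,1]<-.05)
    print(n,"knob",m.sum(),q[m].min(0),q[m].max(0),q[m].mean(0))
E
```

```text
away 23.04 [0.4  0.05 0.22] F [-0.1187  0.3425  0.1627] gap 0.0601
s knob 0.59 [ 0.5545 -0.0923  0.032 ]
s foot 0.76 [ 0.5644 -0.2227  0.065 ]
s core 0.51 [0.5956 0.2298 0.065 ]
s core_mid 0.75 [ 0.5658 -0.2307  0.1125]
s cradle 0.83 [ 0.5548 -0.1539  0.084 ]
t knob 0.85 [ 0.5452 -0.0795  0.032 ]
t foot 0.69 [ 0.5687 -0.3474  0.065 ]
t core 0.64 [ 0.5722 -0.349   0.065 ]
t core_mid 0.75 [ 0.5678 -0.2294  0.1125]
t cradle 0.89 [ 0.5538 -0.1609  0.084 ]
S core side 198 [ 0.5446 -0.2252  0.1003] [ 0.5809 -0.204   0.1496]
S core top 134 [ 0.5442 -0.2468  0.1522] [ 0.5799 -0.2055  0.1648] [ 0.562  -0.2224  0.1605]
S knob 84 [ 0.5387 -0.1094  0.0363] [ 0.5661 -0.0708  0.0489] [ 0.5522 -0.0804  0.043 ]
W core side 79 [ 0.5414 -0.2231  0.1003] [ 0.5769 -0.2046  0.149 ]
W core top 242 [ 0.543  -0.241   0.1529] [ 0.5773 -0.2058  0.1638] [ 0.5597 -0.2232  0.1597]
W knob 97 [ 0.5372 -0.1095  0.0362] [ 0.5616 -0.0702  0.0476] [ 0.5495 -0.0814  0.0425]
```

View pics/s6.png

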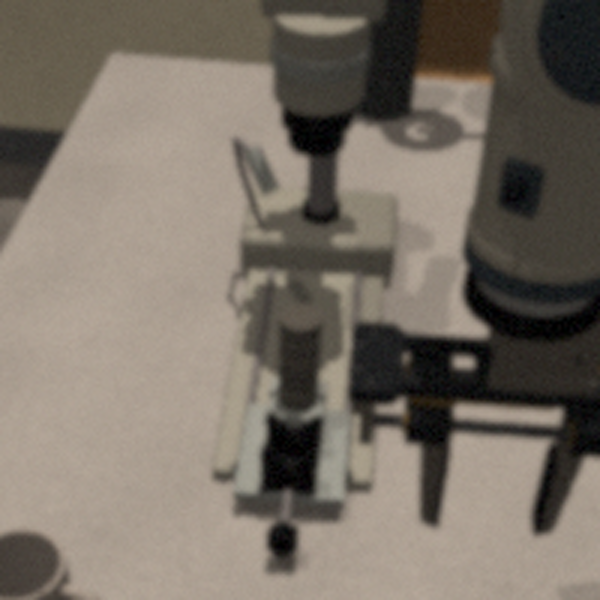

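View pics/t6.png

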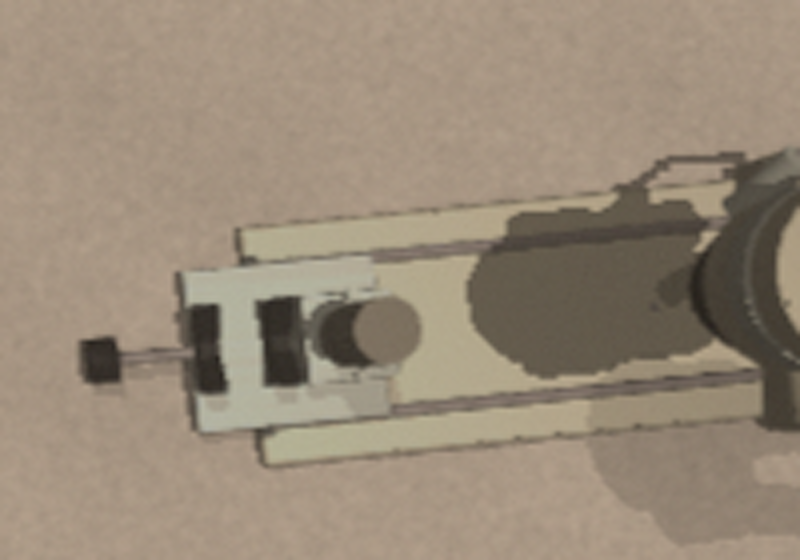

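```bash
sed -i 's/np.radians(4.0)/np.radians(4.2)/' h.py; cat >> h.py <<'E'
FOOT=np.array([.5620,-.2237,.065])
PIV=FOOT+.0182*ey+[0,0,.0007]
def G(th):
    t=np.radians(th); a=np.cos(t)*ey-np.sin(t)*ez; b=np.sin(t)*ey+np.cos(t)*ez
    return PIV-.0182*a+.0855*b
def T(th,tau): return G(th)-.0075*dvec(tau)
E
python3 - <<'E'
from h import *
for th in range(0,91,10):
    tau=min(th,60); print(th,T(th,tau),C(T(th,tau),tau),bot.ik(C(T(th,tau),tau),ori(tau)))
bot.move_to(C(T(0,0)+[0,0.02,.075]),ori(0)); p("above+")
ml(T(0,0)+[0,0,.06],0,.1); p("above")
s=bot.capture("side"); cv2.imwrite("pics/s7.png",cv2.resize(s["image"][30:230,240:440,::-1],None,fx=3,fy=3,interpolation=2))
c=bot.capture("top"); cv2.imwrite("pics/t7.png",c["image"][:,:,::-1])
E
```

```text
0 [ 0.562  -0.2237  0.1587] [ 0.562  -0.2237  0.1322] [-0.3813  0.3984  1.7427 -0.      1.0005 -0.4546]
10 [ 0.5608 -0.2073  0.1604] [ 0.5611 -0.2119  0.1344] [-0.2625  0.3613  1.8095 -0.207   0.9232 -0.2145]
20 [ 0.5596 -0.1909  0.1593] [ 0.5603 -0.1999  0.1344] [-0.1361  0.3549  1.8646 -0.4426  0.8964  0.0653]
30 [ 0.5584 -0.1749  0.1553] [ 0.5594 -0.1881  0.1324] [-0.01    0.382   1.9059 -0.6727  0.9267  0.3501]
40 [ 0.5573 -0.1598  0.1486] [ 0.5586 -0.1768  0.1283] [ 0.1075  0.4423  1.9313 -0.8646  1.0054  0.6054]
50 [ 0.5563 -0.1462  0.1394] [ 0.5578 -0.1664  0.1224] [ 0.2095  0.5322  1.9393 -1.0062  1.1161  0.8164]
60 [ 0.5554 -0.1343  0.128 ] [ 0.5571 -0.1572  0.1147] [ 0.2916  0.6454  1.9296 -1.1035  1.2438  0.9845]
70 [ 0.5548 -0.1252  0.1158] [ 0.5564 -0.148   0.1025] [ 0.3076  0.669   1.925  -1.0969  1.2428  1.0063]
80 [ 0.5543 -0.1182  0.1022] [ 0.5559 -0.1411  0.089 ] [ 0.3196  0.6948  1.9205 -1.0941  1.2384  1.0294]
90 [ 0.5539 -0.1138  0.0877] [ 0.5556 -0.1367  0.0744] [ 0.3273  0.7221  1.9165 -1.0952  1.2312  1.0531]
above+ 24.8 [ 0.5616 -0.2027  0.2072] F [ 0.0427  0.2103 -0.6242] gap 0.0602
above 25.2 [ 0.5616 -0.2237  0.1916] F [ 0.3174 -0.3664 -0.1273] gap 0.0604
```

View pics/s7.png

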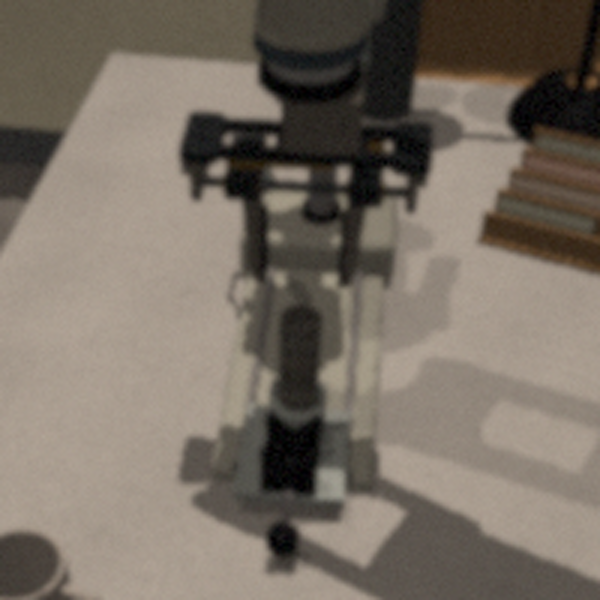

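View pics/t7.png

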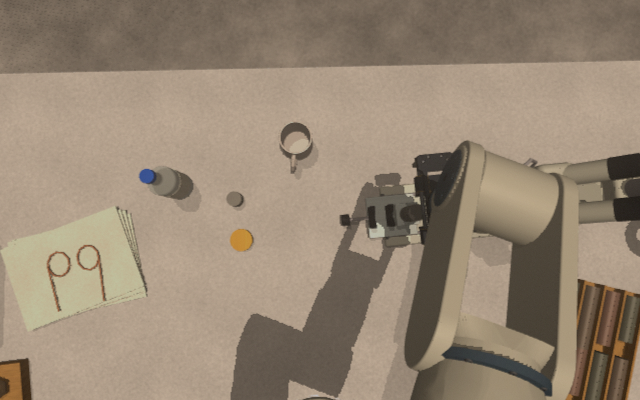

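```bash
python3 - <<'E'
from h import *
c=bot.capture("top");W=cloud(c);s=bot.capture("side");S=cloud(s)
for u,v in ((470,160),(500,200),(530,200),(555,200),(562,200),(568,200),(575,205),(560,250),(565,290),(580,180)): print(u,v,W[v,u])
for u,v in ((335,20),(335,5),(350,40),(345,52)): print("s",u,v,S[v,u])
E
```

```text
470 160 [ 0.5976 -0.1757  0.605 ]
500 200 [ 0.555  -0.2057  0.6033]
530 200 [ 0.5541 -0.236   0.6055]
555 200 [ 0.5535 -0.2622  0.6053]
562 200 [ 0.5531 -0.2676  0.6085]
568 200 [ 0.5529 -0.2736  0.6089]
575 205 [ 0.5476 -0.2803  0.6092]
560 250 [ 0.5035 -0.248   0.6326]
565 290 [ 0.4682 -0.24    0.6499]
580 180 [ 0.5945 -0.4207  0.4043]
s 335 20 [ 0.5759 -0.1871  0.4731]
s 335 5 [ 0.5768 -0.1894  0.5005]
s 350 40 [ 0.5446 -0.1881  0.4347]
s 345 52 [ 0.5534 -0.1847  0.4101]
```

```bash
python3 - <<'E'
from h import *
ml(T(0,0),0,.08); r=p("down")
bot.move_gripper(.0,f_grip=12); bot.dwell(.1); r=p("grip12")
print("fx",r["force"]@ex,"lat",(r["tool_pos"]-C(T(0,0)))@ex)
s=bot.capture("side"); cv2.imwrite("pics/s8.png",cv2.resize(s["image"][30:230,240:440,::-1],None,fx=3,fy=3,interpolation=2))
E
```

```text
down 26.3 [ 0.5623 -0.2239  0.1326] F [-0.1004 -0.2845  0.6679] gap 0.0603
grip12 26.88 [ 0.5621 -0.2238  0.1325] F [-2.4137  0.3575  3.4951] gap 0.0359
fx -2.381040034447682 lat 8.240732537163133e-05
```

View pics/s8.png

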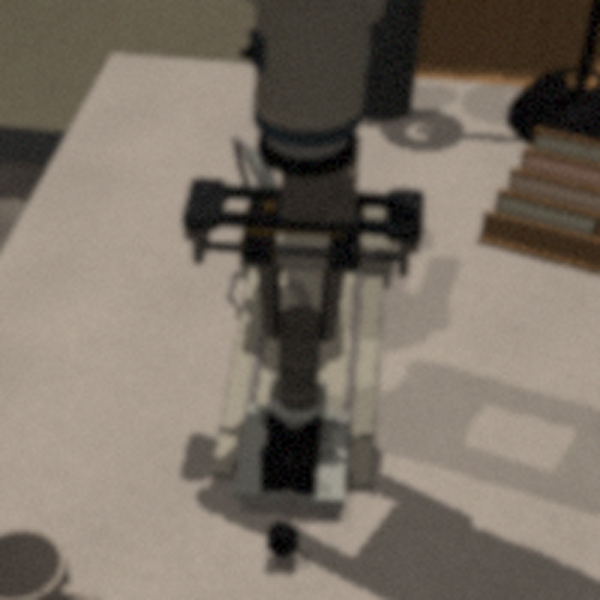

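```bash
python3 - <<'E'
from h import *
bot.move_gripper(.0,f_grip=35); r=p("grip35"); f0=r["force"]
for th in range(8,49,8):
    ml(T(th,th),th,.06); r=p(th); 
    if np.linalg.norm(r["force"]-f0)>20: print("STOP"); break
s=bot.capture("side"); cv2.imwrite("pics/s9.png",cv2.resize(s["image"][30:230,240:440,::-1],None,fx=3,fy=3,interpolation=2))
c=bot.capture("top"); cv2.imwrite("pics/t9.png",cv2.resize(c["image"][130:270,320:520,::-1],None,fx=4,fy=4,interpolation=2))
E
```

```text
grip35 27.15 [ 0.5621 -0.2238  0.1325] F [-0.7546  0.5118  5.6935] gap 0.0356
8 27.46 [ 0.5617 -0.2132  0.1341] F [ 1.9978 -0.3128  0.4526] gap 0.0353
16 27.78 [ 0.5608 -0.2044  0.1344] F [ 1.1438 -0.6814 -0.6647] gap 0.0357
24 28.12 [ 0.5598 -0.1952  0.1334] F [ 0.5372 -0.783  -1.0311] gap 0.0353
32 28.45 [ 0.5589 -0.186   0.1312] F [ 0.2858 -1.665  -1.9578] gap 0.0354
40 28.77 [ 0.5581 -0.1771  0.1278] F [-0.494  -0.3139 -1.4916] gap 0.0357
48 29.07 [ 0.5573 -0.1688  0.1231] F [-0.3803 -0.8898 -1.2533] gap 0.0356
```

View pics/s9.png

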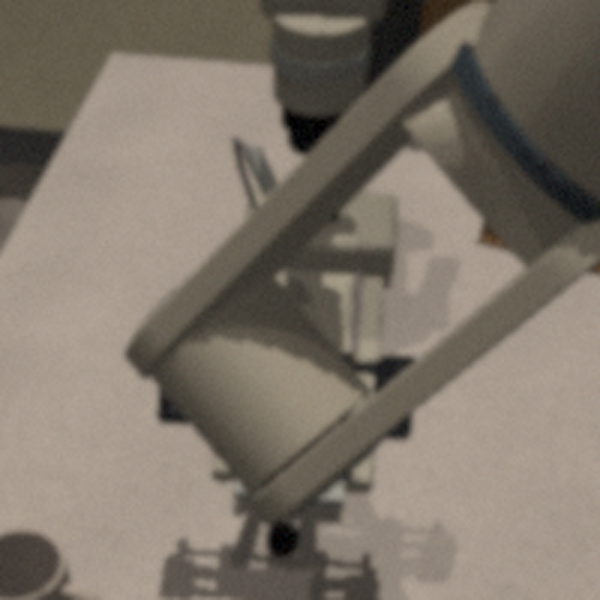

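View pics/t9.png

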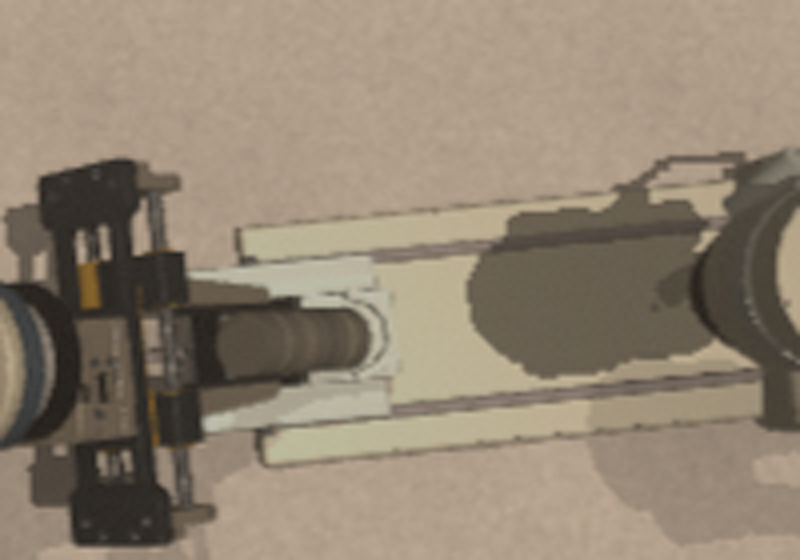

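```bash
python3 - <<'E'
from h import *
f0=bot.read_state()["force"]
for th in (56,64,72,80):
    ml(T(th,th),th,.06); r=p(th)
    if np.linalg.norm(r["force"]-f0)>15: print("STOP"); break
bot.dwell(.1);p("d")
s=bot.capture("side"); cv2.imwrite("pics/s10.png",cv2.resize(s["image"][30:230,240:440,::-1],None,fx=3,fy=3,interpolation=2))
c=bot.capture("top"); cv2.imwrite("pics/t10.png",cv2.resize(c["image"][130:270,320:520,::-1],None,fx=4,fy=4,interpolation=2))
W=cloud(c); 
for u in range(370,412,3): print(u,W[212,u],W[215,u])
E
```

```text
56 29.48 [ 0.557  -0.1608  0.1175] F [-0.6442 -0.8049 -1.8699] gap 0.0356
64 29.79 [ 0.5566 -0.1542  0.1108] F [-0.6071  0.1225 -2.2757] gap 0.0355
72 30.1 [ 0.5562 -0.1485  0.1033] F [-0.4095 -0.5823 -2.2362] gap 0.0354
80 30.41 [ 0.5559 -0.1439  0.095 ] F [-0.5829 -0.1162 -1.8307] gap 0.0352
d 30.51 [ 0.5562 -0.1439  0.096 ] F [-0.6149  0.8351 -2.0113] gap 0.0354
370 [ 0.5644 -0.132   0.1122] [ 0.5577 -0.1315  0.1139]
373 [ 0.5643 -0.1388  0.1118] [ 0.5575 -0.1383  0.1133]
376 [ 0.5642 -0.146   0.1082] [ 0.5573 -0.145   0.1135]
379 [ 0.564  -0.1524  0.1105] [ 0.5573 -0.1522  0.1106]
382 [ 0.5638 -0.1593  0.11  ] [ 0.5571 -0.1591  0.1092]
385 [ 0.5637 -0.1663  0.1082] [ 0.5569 -0.1655  0.1114]
388 [ 0.5636 -0.1732  0.1072] [ 0.5568 -0.1727  0.1088]
391 [ 0.5635 -0.1804  0.1053] [ 0.5566 -0.1795  0.1087]
394 [ 0.5633 -0.1873  0.1045] [ 0.5565 -0.1865  0.1077]
397 [ 0.5631 -0.1938  0.1063] [ 0.5564 -0.1936  0.1058]
400 [ 0.5631 -0.2015  0.1013] [ 0.5563 -0.2012  0.1018]
403 [ 0.5629 -0.208   0.1031] [ 0.5562 -0.2085  0.0995]
406 [ 0.564  -0.2227  0.0665] [ 0.5569 -0.2225  0.0661]
409 [ 0.5639 -0.2301  0.0649] [ 0.5568 -0.2299  0.0648]
```

View pics/t10.png

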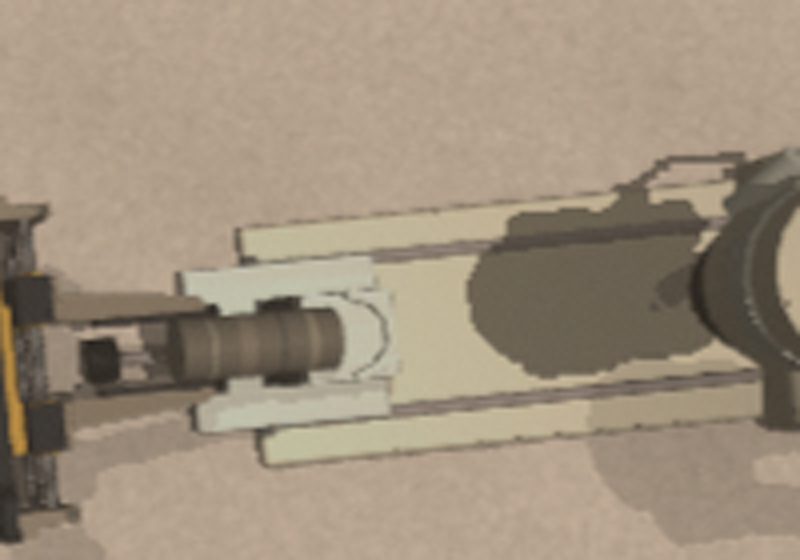

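```bash
python3 - <<'E'
from h import *
bot.move_gripper(.0,f_grip=14); f0=p("g14")["force"]
for th in (82,84,86,87,88,89,90,91):
    ml(T(th,80),80,.04); bot.dwell(.05); r=p(th)
    if (r["force"]-f0)[2]>9: print("STOP"); break
bot.dwell(.1);p("d")
c=bot.capture("top"); cv2.imwrite("pics/t11.png",cv2.resize(c["image"][130:270,320:520,::-1],None,fx=4,fy=4,interpolation=2))
W=cloud(c)
for u in range(364,412,3): print(u,W[212,u],W[215,u])
E
```

```text
g14 30.82 [ 0.5563 -0.1435  0.0958] F [-0.9386  0.5286 -2.2396] gap 0.0361
82 31.12 [ 0.5561 -0.1422  0.0924] F [ 0.8326 -0.2465 -1.1001] gap 0.0359
84 31.43 [ 0.5559 -0.1412  0.0893] F [ 0.732   0.0801 -0.193 ] gap 0.0353
86 31.73 [ 0.5559 -0.1403  0.0865] F [0.353  0.7661 0.1591] gap 0.0361
87 32.02 [ 0.5559 -0.14    0.085 ] F [-0.0575  1.7673 -0.7677] gap 0.0356
88 32.33 [ 0.5559 -0.1396  0.0836] F [0.5225 1.0289 0.7096] gap 0.0358
89 32.62 [ 0.5559 -0.1393  0.0821] F [0.8908 0.0044 1.0307] gap 0.0358
90 32.92 [ 0.5558 -0.139   0.0806] F [ 1.3453 -0.1094 -1.2302] gap 0.0359
91 33.23 [ 0.5558 -0.1388  0.08  ] F [-0.1542 -0.2616  5.1965] gap 0.0359
d 33.33 [ 0.5558 -0.1388  0.08  ] F [ 0.0816 -1.0011  5.1665] gap 0.0362
364 [ 0.5654 -0.1203  0.096 ] [ 0.5584 -0.1196  0.1007]
367 [ 0.5652 -0.1271  0.0969] [ 0.5583 -0.1265  0.1001]
370 [ 0.565  -0.1338  0.0977] [ 0.558  -0.1331  0.1016]
373 [ 0.5648 -0.1406  0.0985] [ 0.5579 -0.1401  0.1003]
376 [ 0.5645 -0.1471  0.1005] [ 0.5576 -0.1461  0.1057]
379 [ 0.5644 -0.1543  0.0981] [ 0.5576 -0.1538  0.0995]
382 [ 0.5643 -0.1611  0.0984] [ 0.5573 -0.1601  0.103 ]
385 [ 0.5639 -0.1673  0.1023] [ 0.5571 -0.167   0.1026]
388 [ 0.5639 -0.1746  0.0994] [ 0.557  -0.1741  0.101 ]
391 [ 0.5637 -0.1812  0.1007] [ 0.5568 -0.1807  0.102 ]
394 [ 0.5634 -0.1875  0.1036] [ 0.5566 -0.1874  0.1028]
397 [ 0.5633 -0.1949  0.1001] [ 0.5565 -0.1946  0.1006]
400 [ 0.5633 -0.2024  0.0972] [ 0.5563 -0.2011  0.1022]
403 [ 0.5642 -0.2157  0.066 ] [ 0.5571 -0.2153  0.0667]
406 [ 0.5641 -0.2234  0.0631] [ 0.557  -0.2226  0.0657]
409 [ 0.5638 -0.2298  0.0664] [ 0.5568 -0.23    0.064 ]
```

View pics/t11.png

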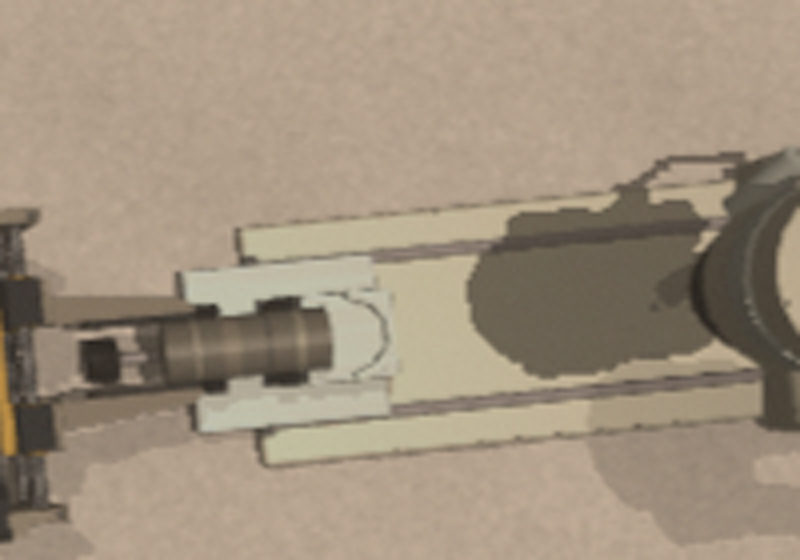

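```bash
python3 - <<'E'
from h import *
ml(T(90.4,80),80,.02); p("relief")
bot.move_gripper(.048); r=p("open"); bot.dwell(.1)
c=bot.capture("top"); W=cloud(c)
for u in range(370,403,6): print(u,W[212,u],W[215,u])
P=T(90.4,80)
print(bot.ik(C(P-.075*dvec(80)+[0,0,.015],80),ori(80)))
ml(P-.03*dvec(80),80,.08); p("back")
ml(P-.085*dvec(80)+[0,0,.02],80,.12); p("back2")
ml(P-.085*dvec(80)+[0,0,.09],65,.15); p("up")
c=bot.capture("top"); cv2.imwrite("pics/t12.png",cv2.resize(c["image"][130:270,320:520,::-1],None,fx=4,fy=4,interpolation=2))
s=bot.capture("side"); cv2.imwrite("pics/s12.png",cv2.resize(s["image"][30:230,240:440,::-1],None,fx=3,fy=3,interpolation=2))
def Q(face,z,tau):
    t=np.radians(tau); u=-np.cos(t)*ey+np.sin(t)*ez
    q=np.array([face[0],face[1],z]); return q-.010*u-.017*dvec(tau)
f=np.array([.551,-.0715])
for tau in (40,50):
  for s_ in (-.05,0,.11,.22): 
    q=f-s_*ey[:2]; print(tau,s_,C(Q(q,.035,tau),tau),bot.ik(C(Q(q,.035,tau),tau),ori(tau)))
E
```

```text
relief 33.62 [ 0.5558 -0.1388  0.0801] F [1.1474 0.7109 2.1701] gap 0.0359
open 34.01 [ 0.5556 -0.1388  0.0798] F [-0.2349  0.1507  0.5434] gap 0.0482
370 [ 0.565  -0.1338  0.0981] [ 0.5581 -0.1333  0.1004]
376 [ 0.5645 -0.147   0.1014] [ 0.5577 -0.1467  0.1014]
382 [ 0.5642 -0.1606  0.1012] [ 0.5574 -0.1605  0.1005]
388 [ 0.5639 -0.1747  0.0986] [ 0.5571 -0.1743  0.0998]
394 [ 0.5635 -0.1883  0.0989] [ 0.5567 -0.1876  0.1015]
400 [ 0.5631 -0.2014  0.1022] [ 0.5562 -0.2008  0.1037]
[ 0.5142  0.9049  1.8009 -1.0991  1.5908  1.179 ]
back 34.68 [ 0.5539 -0.1087  0.0853] F [-0.2578  0.3162 -0.5702] gap 0.0481
back2 35.35 [ 0.5497 -0.0551  0.1148] F [ 0.1732 -0.2718 -0.0595] gap 0.0483
up 35.92 [ 0.549  -0.054   0.1781] F [-0.1726 -0.3164 -0.7371] gap 0.0476
40 -0.05 [ 0.5472 -0.0201  0.0213] [ 0.3855  0.6499  1.8966 -0.8009  1.0197  0.8941]
40 0 [ 0.5509 -0.07    0.0213] [ 0.3003  0.6379  1.9266 -0.86    0.9727  0.8721]
40 0.11 [ 0.5589 -0.1797  0.0213] [ 0.1023  0.6254  1.9585 -0.9905  0.8761  0.8113]
40 0.22 [ 0.567  -0.2894  0.0213] [-0.0982  0.632   1.9418 -1.1036  0.7886  0.7272]
50 -0.05 [ 0.5474 -0.0225  0.0212] [ 0.4555  0.7417  1.8611 -0.8906  1.1537  1.023 ]
50 0 [ 0.5511 -0.0723  0.0212] [ 0.3741  0.7287  1.899  -0.9588  1.106   1.0178]
50 0.11 [ 0.5591 -0.1821  0.0212] [ 0.1811  0.7121  1.9494 -1.1186  1.0098  0.9976]
50 0.22 [ 0.5672 -0.2918  0.0212] [-0.0203  0.7113  1.9518 -1.2751  0.9228  0.9582]
```

View pics/t12.png

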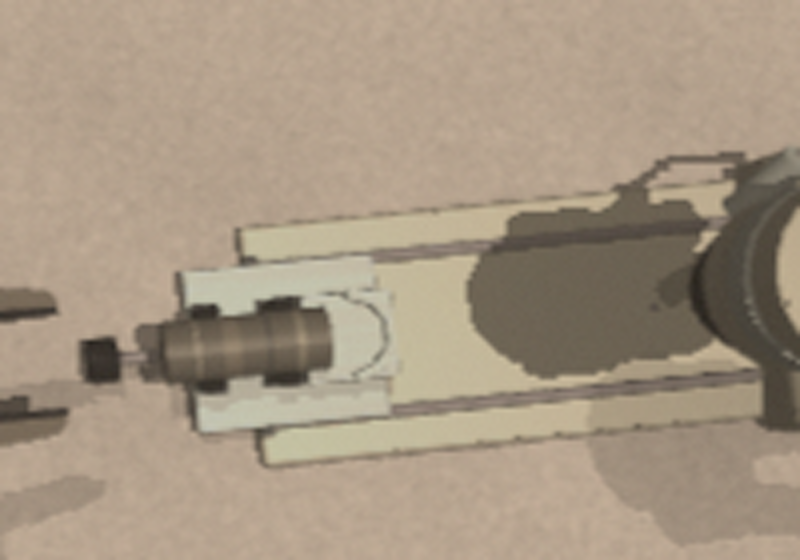

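View pics/s12.png

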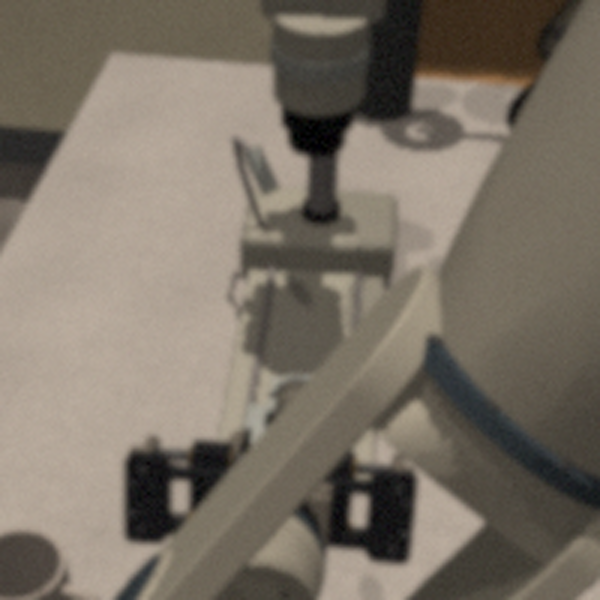

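```bash
cat >> h.py <<'E'
def Q(face,z,tau):
    t=np.radians(tau); u=-np.cos(t)*ey+np.sin(t)*ez
    q=np.array([face[0],face[1],z]); return q-.010*u-.017*dvec(tau)
FACE=np.array([.551,-.0715])
def K(s,z=.035,tau=45): return Q(FACE-s*ey[:2],z,tau)
E
python3 - <<'E'
from h import *
bot.move_to(C(K(-.05,.10),45),ori(45)); p("hi")
bot.move_gripper(0,f_grip=20)
ml(K(-.03),45,.12); r=p("lo"); bot.dwell(.1)
f0=np.mean([(bot.dwell(.02),bot.read_state()["force"])[1] for _ in range(3)],0)
ml(K(-.006),45,.08)
for s in np.arange(-.003,.013,.003):
    ml(K(s),45,.05); r=bot.read_state(); print(round(s,3),r["tool_pos"],(r["force"]-f0)@ey,(r["force"]-f0)@ez, (r["force"]-f0)@ex)
    if (r["force"]-f0)@ey>8: break
p("e")
s=bot.capture("side"); cv2.imwrite("pics/s13.png",cv2.resize(s["image"][30:230,240:440,::-1],None,fx=3,fy=3,interpolation=2))
c=bot.capture("top"); cv2.imwrite("pics/t13.png",cv2.resize(c["image"][130:270,320:520,::-1],None,fx=4,fy=4,interpolation=2))
E
```

```text
hi 36.47 [ 0.5465 -0.0225  0.086 ] F [ 0.2889 -0.4577  0.491 ] gap 0.0482
lo 37.98 [ 0.5489 -0.0412  0.0213] F [0.2032 0.1775 0.8294] gap 0.0001
-0.003 [ 0.5508 -0.0682  0.0212] -0.029903905251291014 -0.10090496505188697 0.8663636643796122
0.0 [ 0.5511 -0.0709  0.0212] 1.8565713599070095 0.3442836905699692 -1.1732316647485157
0.003 [ 0.5511 -0.0744  0.0213] -0.4440542289511714 0.609897806468354 -0.5596706538474723
0.006 [ 0.5513 -0.0775  0.0212] -0.003755169793947932 0.10128558018453798 0.08642074117427734
0.009 [ 0.5515 -0.0804  0.0212] -0.2854801176984725 0.5494194270250056 -0.8968416207340539
0.012 [ 0.5518 -0.0833  0.0213] 0.01937679103917767 0.11834372223858647 -0.5124556645107003
e 40.08 [ 0.5518 -0.0833  0.0213] F [-0.2362  0.2395  0.0022] gap 0.0004
```

View pics/t13.png

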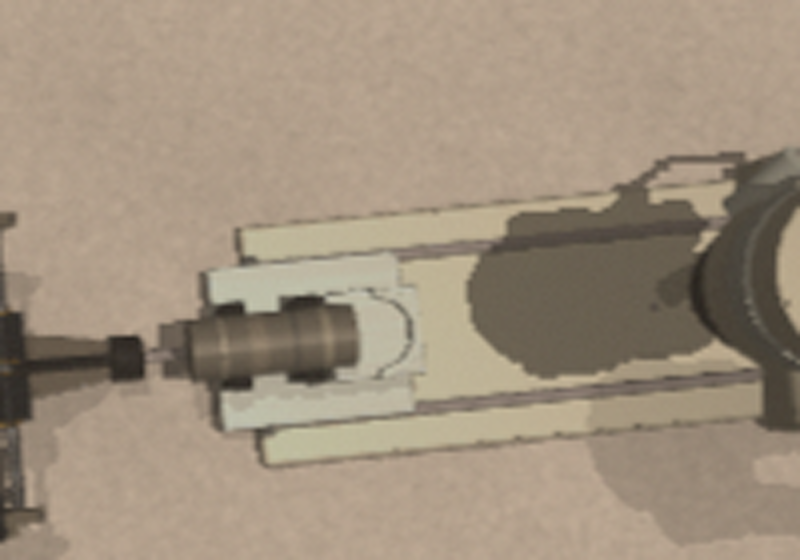

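```bash
python3 - <<'E'
from h import *
f0=bot.read_state()["force"]
for s in (.08,.15,.195):
    ml(K(s),45,.07); r=p(s)
    if np.linalg.norm(r["force"]-f0)>20: print("STOP"); break
else:
  for s in np.arange(.199,.236,.003):
    ml(K(s),45,.04); r=bot.read_state(); F=r["force"]; print(round(s,3),round(r["t"],2),r["tool_pos"],F)
    if F@ey>16: break
c=bot.capture("top"); cv2.imwrite("pics/t14.png",cv2.resize(c["image"][130:270,370:570,::-1],None,fx=4,fy=4,interpolation=2))
E
```

```text
0.08 41.31 [ 0.5567 -0.1508  0.0212] F [-0.4452  0.1878 -0.2886] gap 0.0006
0.15 42.46 [ 0.5618 -0.2206  0.0212] F [-0.4645  0.2728  0.3354] gap 0.0
0.195 43.25 [ 0.5651 -0.2659  0.0212] F [ 0.5797  0.7059 -0.1942] gap 0.0004
0.199 43.5 [ 0.5656 -0.2696  0.0212] [-0.0865 -0.1557 -0.2432]
0.202 43.75 [ 0.5658 -0.2727  0.0213] [-0.5467 -1.0453 -0.0644]
0.205 44.0 [ 0.5659 -0.2758  0.0212] [ 0.5575 -0.1229 -0.7724]
0.208 44.25 [ 0.5662 -0.2788  0.0212] [-0.2155  0.3781  1.3299]
0.211 44.5 [ 0.5665 -0.2815  0.0211] [-0.6708  2.1303  0.4185]
0.214 44.75 [ 0.5666 -0.2848  0.0213] [ 0.0245 -0.1974 -0.9121]
0.217 45.0 [ 0.5668 -0.2879  0.0213] [-0.2112 -0.0779 -0.1809]
0.22 45.25 [ 0.5671 -0.2899  0.021 ] [-1.7495  8.4588  3.2033]
0.223 45.5 [ 0.5673 -0.2907  0.0208] [-6.3695 30.0963 12.8029]
```

View pics/t14.png

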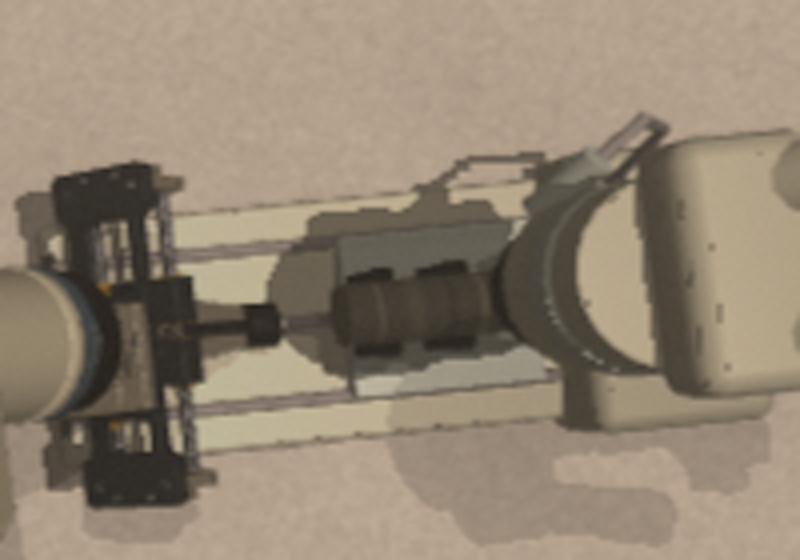

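```bash
python3 - <<'E'
from h import *
ml(K(.217),45,.04); p("relax")
ml(K(.15),45,.15); ml(K(.02,.12),45,.25); p("away")
bot.move_to([.38,.12,.26],ori(0)); p("clear")
s=bot.capture("side"); c=bot.capture("top"); W=cloud(c)
cv2.imwrite("pics/s15.png",cv2.resize(s["image"][30:230,240:440,::-1],None,fx=3,fy=3,interpolation=2))
cv2.imwrite("pics/t15.png",c["image"][:,:,::-1])
for n,i in (("s",s),("t",c)):
    for t,z in (("knob",.032),("cradle",.084),("core_mid",.084),("mug",0),("bottle",0),("tin",0),("offcut",0)):
        for m in bot.mark_of(i,t)[:1]: print(n,t,m["confidence"],px2w(i,*m["xy"],z))
for u in range(430,500,5): print(u,W[206,u],W[209,u])
E
```

```text
relax 45.85 [ 0.567  -0.2877  0.0213] F [ 0.5931  0.0194 -0.3808] gap 0.0005
away 47.23 [ 0.552  -0.0921  0.1058] F [-0.1802  0.0431  0.3117] gap 0.0007
clear 48.38 [0.38   0.119  0.2591] F [0.7937 0.1047 0.4283] gap 0.0005
s knob 0.93 [ 0.5703 -0.2919  0.032 ]
s cradle 0.75 [ 0.574  -0.3725  0.084 ]
s core_mid 0.79 [ 0.5767 -0.378   0.084 ]
s mug 0.86 [0.7417 0.0339 0.    ]
s bottle 0.75 [0.6419 0.3375 0.    ]
s tin 0.66 [0.5171 0.1666 0.    ]
s offcut 0.54 [0.6075 0.193  0.    ]
t knob 0.94 [ 0.5627 -0.3001  0.032 ]
t cradle 0.86 [ 0.5648 -0.374   0.084 ]
t core_mid 0.78 [ 0.5718 -0.3798  0.084 ]
t mug 0.82 [0.753  0.0328 0.    ]
t bottle 0.92 [0.645  0.3212 0.    ]
t tin 0.92 [0.5123 0.1704 0.    ]
t offcut 0.77 [0.6122 0.1904 0.    ]
430 [ 0.579  -0.2931  0.019 ] [ 0.571  -0.2886  0.034 ]
435 [ 0.5778 -0.3     0.0382] [ 0.5703 -0.2987  0.0415]
440 [ 0.5785 -0.3186  0.0166] [ 0.5704 -0.3135  0.0327]
445 [ 0.5782 -0.3314  0.0155] [ 0.5699 -0.3246  0.0363]
450 [ 0.5778 -0.3432  0.0175] [ 0.5697 -0.3373  0.0347]
455 [ 0.574  -0.3306  0.0919] [ 0.5671 -0.3301  0.0924]
460 [ 0.5734 -0.3394  0.0997] [ 0.5664 -0.3384  0.1017]
465 [ 0.573  -0.3504  0.1011] [ 0.5662 -0.3503  0.1002]
470 [ 0.5726 -0.3612  0.1028] [ 0.5659 -0.3616  0.1006]
475 [ 0.5725 -0.3736  0.1001] [ 0.5656 -0.3733  0.0999]
480 [ 0.5721 -0.3847  0.1011] [ 0.5653 -0.3843  0.101 ]
485 [ 0.5719 -0.3964  0.1003] [ 0.5651 -0.3973  0.0973]
490 [ 0.5716 -0.4076  0.101 ] [ 0.5649 -0.4091  0.0964]
495 [ 0.5638 -0.3461  0.2683] [ 0.5584 -0.3479  0.2635]
```

View pics/s15.png

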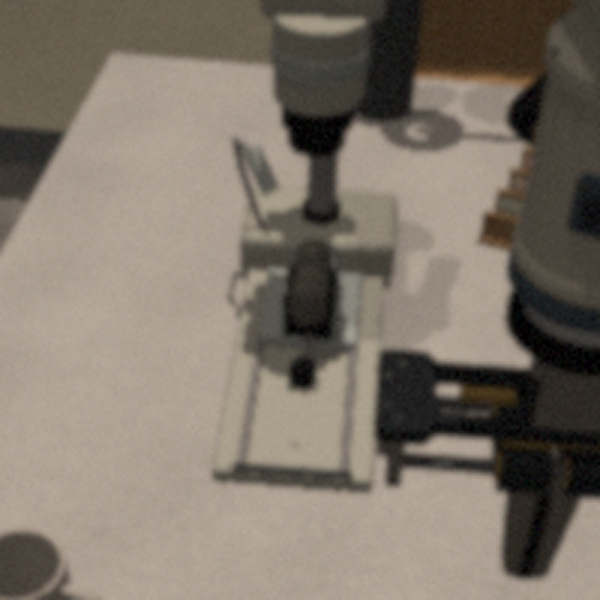

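View pics/t15.png

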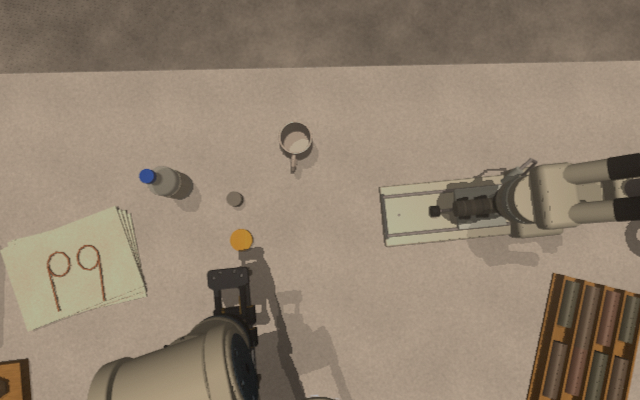

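```bash
python3 -c "
from h import *
bot.job_done(); p('done')"
```

```text
the job is handed in; nothing more can be done
the job is handed in; nothing more can be done
```

The job is handed in: the carriage was pulled to its outer stop with the core standing. The core was then eased down into the V saddles, and the carriage pushed home with it lying there. The last clock reading was 48.4 s, well inside the 72 s limit.

- **Tool length:** My first grip on the knob closed above it. The range images put the fingertips about 29 mm short of where the reported tool position says they are. A touch on the bed gave 26.5 mm, and I used that correction for everything after.
- **Pulling out:** The carriage was not fully home at the start, but about 66 mm out, so it travelled only about 154 mm to the outer stop. At the stop I kept pulling, and the fingers slid off the knob. The pictures afterwards showed the core still upright and the knob where the outer stop should put it.
- **Tipping:** I held the core near its top at 35 N and turned it with the gripper to 80°. I lowered the last 10° at 14 N until the saddles took the weight (about 5 N upward). The top of the core read level at about 0.10 m and did not move when I let go.
- **Pushing home:** I pushed on the knob's outer face for 0.22 m, until it met the stop at about 30 N.

**Last checks:**
- The core lies level, with the cradle within a few mm of under the lens, and the knob 77 mm out from the lens axis (78 expected).
- The mug, bottle, tin and offcut read within about 10 mm of their starting positions, no more than the networks' own scatter, and look unmoved in the pictures.
- The arm was clear of everything, and no force during the work suggested a bump to the microscope head. Before gripping the core, the arm's wrist was about 50 mm from the head.

The two cameras' readings for the knob differ by about 8 mm. I trusted the travel and the stop force over those.

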